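# Take the hot lid off the crucible furnace with the lid lifter

### The job

The furnace lid is hot, so open it with the lid lifter: take the lifter from its stand, hook it under the lid's loop handle at the lid's balance point (the lid is heavier on the side of its thermocouple head, so feel for that point with a small lift of a few millimetres before you lift it clear), and carry the lid level to the lid rest. Seat it there gently, plug down, then unhook the lifter and hang it back in the fork of its stand. Never touch the lid with the hand, let it tip, drop or knock it, press hard on it, or push the crucible, jar and beaker about.

Things in the scene. Friction and masses are not known exactly. Their poses are not given: they have to be found in the camera images.
- furnace: Low bench-top crucible furnace, fixed: square white casing 200 by 200 mm, 122 mm high, a control panel 27 mm deep on its -x side, and a round refractory collar 184 mm across that stands out of its top. Origin at the centre of its underside; the collar's flat top, on which the lid's flange lies, is 135 mm up and has a round mouth 120 mm across.
- lid: Hot loose lid: steel flange disc 160 mm across, 10 mm thick, and below it a tapered refractory plug, 114 mm across at the flange, 102 mm at its foot, 16 mm deep. Origin at the centre of the flange's underside (the face that lies on the furnace, later on the rest), z up. The loop handle stands over the lid's y axis, the thermocouple head at y = +60 mm. Weighs 360 g without the head.
- lid_loop (a point): Middle of the straight top bar of the lid's loop handle; axes as the lid's. The bar is round, 8 mm thick, runs along y, and is straight and free over 34 mm to either side of here; its two posts stand at y = -40 and +40 mm. This point is 30 mm above the lid's top face and 40 mm above the lid's origin; 26 mm are free under the bar.
- lid_head (a point): Foot of the round metal thermocouple head on the lid's top, 31 mm across, 34 mm high, 60 mm from the lid's centre. Its weight is unknown (40 to 250 g), so the balance point lies 6 to 25 mm from the loop's middle towards it, and some 20 to 30 mm below the bar: a lid that hangs free leans 2 to 3 degrees per mm that the hook is off it, heavy side down.
- rest: Lid rest: fixed ring-shaped tray of cast refractory, 164 mm across, 30 mm high, with a round well 122 mm across and 24 mm deep that takes the lid's plug. Origin at the centre of its underside.
- lifter: Lid lifter, 220 g, loose: an upright wooden grip at the top, a round heat guard 44 mm across below it, and a cranked steel rod 8 mm thick that ends in a hook. Its origin is the point lifter_hook; z up along the grip, x the way in which the hook opens.
- lifter_grip (a point): Centre of the lifter's wooden grip, which is 26 mm wide along the lifter's x, 20 mm along y (flat faces) and 78 mm high, clear all round; axes as the lifter's. The bottom of the grip and the heat guard lie 39 mm lower.
- lifter_hook (a point): Lowest point of the inside of the hook (the bowl in which the bar lies), straight below the grip, 118 mm below lifter_grip. The hook's point reaches x = +17 mm, its top 10 mm higher than here; the upright shank behind it is at x = -16 mm (its face at -12 mm); the hook's underside is 8 mm lower than here.
- lifter_guard (a point): Centre of the underside of the lifter's heat guard, 75 mm above lifter_hook; this face hangs on the fork.
- stand_fork (a point): Seat of the lifter's stand: middle of the top of its fork, 115 mm above the bench. Two prongs, 8 mm high, 16 mm apart, run along x, open at the -x end 27 mm from here, closed on the +x side 40 mm from here. The lifter hangs here at the start, shank in the slot, axes like these (hook opening to +x); it comes out by lifting it a little and drawing it to -x.
- crucible: Spare white ceramic crucible, 60 mm across, 65 mm high; bystander. Origin at the centre of its underside.
- jar: Amber glass jar, 56 mm across, 85 mm high; bystander. Origin at the centre of its underside.
- beaker: Glass beaker, 64 mm across, 85 mm high; bystander. Origin at the centre of its underside.
Mind the look-alikes: they are no part of the job. Of the things that look like the lifter, the middle-sized one is meant. Of the things that look like the part that bears stand_fork, the smaller one is meant.

How it is judged:
On the way, in this order (a step that is already met when the one before it is completed fails the run):
1. the lid hangs from the lifter, clear of the furnace (z of lid in the frame of furnace above 0.155 m and contact force between lifter and lid above 1.5 N), for 0.2 s.
2. the lid is seated on the rest and off the hook (horizontal distance between lid and rest below 0.007 m and z of lid in the frame of rest below 0.033 m and angle between lid's own z axis and vertical below 0.04 rad and contact force between lifter and lid below 0.1 N), for 0.2 s.
At the end, for the whole second after the job is handed in: The lid lies on the rest, plug down in the well, flange on the ring (level within 2.3 degrees, centred within 7 mm, within 3 mm of its seat), at rest; the lifter hangs by its guard on the stand's fork (within 18 mm of the seat sideways and 6 mm in height, upright within 11 degrees), at rest (horizontal distance between lid and rest below 0.007 m and z of lid in the frame of rest between 0.027 and 0.033 m and angle between lid's own z axis and vertical below 0.04 rad and linear speed of lid below 0.02 m/s and horizontal distance between lifter_guard and stand_fork below 0.018 m and z of lifter_guard in the frame of stand_fork between -0.005 and 0.006 m and angle between lifter's own z axis and vertical below 0.2 rad and linear speed of lifter below 0.05 m/s); the robot touches nothing.
It fails at once if the lid tips more than 8 degrees (0.14 rad) from level (angle between lid's own z axis and vertical above 0.14 rad).
It fails at once if the hand or arm touches the hot lid (contact force between any of the fingers, the arm and lid above 0.5 N).
It fails at once if the lifter presses or jerks the lid with more than 25 N (contact force between lifter and lid above 25 N).
It fails at once if the lid is knocked against or dropped on the furnace or the rest (more than 35 N) (contact force between lid and furnace above 35 N or contact force between lid and rest above 35 N).
It fails at once if a bystander is pushed more than 30 mm (distance of any of crucible, jar, beaker from where it was at the start of the episode above 0.03 m).
It also fails if it takes over 72 s, if anything falls off the work surface, if the arm or the gripper's body presses on something with over 40 N, if the wrist force passes 120 N, or if a joint passes its speed limit or range.

### The arm

A 6-joint arm with a two-finger parallel gripper is mounted at the origin on the work surface. World frame = base frame: x ahead of the robot, y to its left, z up, the work surface at z = 0. Lengths are in m, angles in rad, forces in N, time in s.
With the tool pointing down it reaches from about 0.325 to 0.9 m from the base axis. Payload 6.1 kg.
Tool frame: the origin (TCP) lies at the very end of the fingers, on their centre line; the grasp point (between the pads) lies 19 mm behind it; z points along the fingers, x is the direction in which the jaws open and shut, and the axes are right-handed (so a half turn about z gives the same grasp; the last joint's range is limited). The gripper opens to 87 mm and grips with 3 to 60 N. Pads are 19 mm wide; open, the fingers measure 117 mm over their backs; the gripper's body (75 mm by 190 mm) begins 51 mm behind the grasp point.
Start: joints at [1.026, 0.22, 1.526, -0, 1.395, -0.126], TCP at [0.254, 0.571, 0.201] pointing down, gripper open.
Joint ranges: [-2.98, 2.98], [-0.91, 2.08], [0.09, 2.57], [-1.24, 4.39], [0.2, 2.65], [-2.68, 2.68]. Speed limits (rad/s): [2.57, 2.57, 3.01, 3.14, 3.14, 3.14].

### API

Orientations are given as a unit quaternion [x, y, z, w].
In Python, from rig import env, vision, ticket gives the robot as it stands. The module is installed in compiled form; this text tells all that it offers.
- The arm moves only by the tool move_arm, never from a script. Its argument "deltas" is a list that holds one entry, the list of rows, each a list of 6 numbers: the shift along the tool's x, y, z scaled (see below), then the turn, a rotation vector about the tool's x, y, z scaled (see below). In form: [[[dx, dy, dz, rx, ry, rz], ...]]. A call has 1 to 20 rows; each row is the pose to reach, as a shift and turn from the pose measured when the call began, along the tool's axes at that moment, turning the shorter way round; what a row does not reach only later rows make up. The controller multiplies each number of a shift by 0.08 m and each number of a turn by pi rad. A row lasts 1/12 s, in which the tool goes at most 41.7 mm and 7.16 degrees, less where a joint would pass 70% of its speed; a pose out of reach is approached as far as the arm can. A call with a number of a shift or a turn outside -1 to 1 is refused whole. A call with a gripper value outside its range is refused whole. "gripper" is the closure, from -1 (fully open) to 1 (shut), set as the call begins (left out, the last holds). The fingers move at their own pace and stop on an object; the grip force is fixed at half the most. Time passes only in rows, so rows that repeat a pose let the fingers close. It gives the time, the measured TCP pose, the force and the opening at its end, in the units of the state.
- env.read_state(): the state, without advancing time (a new reading comes with each control period).
- vision.capture(name): name is "side" or "top" or "wrist"; returns a dict with "frame" (384x512x3 uint8, blue, green, red), "K" (3x3 intrinsics, pixels), "origin" and "orientation" of the camera in the world. Camera axes: x right, y down, z forward; pixel columns grow to the right and rows downward; lengths in m; the calibration is good to about 2 mm. A picture is of the moment at which its call begins. There is no depth.
- ticket.hand_in(): hands the job in, once; it reports no verdict.
The state is a dict: "time_s": time; "joints": joint angles; "joint_vel": joint speeds; "joint_torque": joint torques, N m; "tcp_pos": TCP position; "ee_rot": TCP orientation; "ft_force": force on the tool from outside, world axes, zero at the start; "torque": the same for the moment, N m; "width": opening from 0.0 (shut) to 1.0 (fully open).
Only numpy, scipy, OpenCV 4.12 (cv2) and the standard library are available. Lean on these libraries where they do the work, as an engineer would, in place of code of your own. Each camera call takes 0.05 s, during which the arm holds its last target.

## Working session

There is one attempt and no reset: what is moved stays moved. The work goes in short steps, Python scripts to look and compute and a tool call to move; the robot and the scene stay as the last step left them, time stands still between calls to the robot, and variables do not carry over. Pictures are saved under pics/ and viewed, and the job is handed in when it is done.

Besides the shell and the picture viewer there is one more tool, called after "Emit:" in YAML: its name, and indented under it one key for each argument. move_arm: Moves the arm, as the interface text tells. Shifts and turns lie within -1 to 1; 1 stands for 0.08 m of shift or pi rad of turn. Its arguments: {"type":"object","properties":{"deltas":{"type":"array","items":{"type":"array","items":{"type":"array","items":{"type":"number","minimum":-1,"maximum":1}}}},"gripper":{"type":"number"}},"required":["deltas"]}

```bash
mkdir -p pics; ls
cat > h.py <<'E'
import cv2, numpy as np, json
from rig import env, vision, ticket
from scipy.spatial.transform import Rotation as R
def shot(name, tag):
    c=vision.capture(name); f=np.array(c["frame"]); cv2.imwrite(f"pics/{tag}.png",f)
    json.dump({k:np.array(c[k]).tolist() for k in("K","origin","orientation")},open(f"pics/{tag}.json","w"))
    return c
def crop(tag,x0,y0,x1,y1,s,out):
    f=cv2.imread(f"pics/{tag}.png")[y0:y1,x0:x1]
    cv2.imwrite(f"pics/{out}.png",cv2.resize(f,None,fx=s,fy=s,interpolation=cv2.INTER_CUBIC))
def cal(tag):
    d=json.load(open(f"pics/{tag}.json")); return np.array(d["K"]),np.array(d["origin"]),R.from_quat(d["orientation"]).as_matrix()
def ray(tag,u,v):
    K,o,M=cal(tag); return o, M@np.linalg.inv(K)@np.array([u,v,1.])
def atz(tag,u,v,z):
    o,d=ray(tag,u,v); return o+d*(z-o[2])/d[2]
def proj(tag,p):
    K,o,M=cal(tag); q=K@(M.T@(np.array(p)-o)); return q[:2]/q[2]
def tri(obs):
    A=np.zeros((3,3));b=np.zeros(3)
    for t,u,v in obs:
        o,d=ray(t,u,v); d=d/np.linalg.norm(d); P=np.eye(3)-np.outer(d,d); A+=P;b+=P@o
    x=np.linalg.solve(A,b); return x,[proj(t,x)-np.array([u,v]) for t,u,v in obs]
E
python3 - <<'E'
from h import *
for n in("side","top","wrist"):
    c=shot(n,n+"0"); print(n,np.round(c["origin"],3),np.round(R.from_quat(c["orientation"]).as_matrix(),2).tolist(),np.round(c["K"],0).tolist())
print(env.read_state())
E
```

```text
pics
side [0.381 1.146 0.999] [[-1.0, -0.07, 0.07], [-0.1, 0.64, -0.76], [0.01, -0.77, -0.64]] [[419.0, 0.0, 260.0], [0.0, 419.0, 189.0], [0.0, 0.0, 1.0]]
top [0.369 0.101 1.807] [[-0.01, -1.0, 0.07], [-1.0, 0.0, -0.01], [0.01, -0.07, -1.0]] [[486.0, 0.0, 254.0], [0.0, 486.0, 192.0], [0.0, 0.0, 1.0]]
wrist [0.193 0.596 0.384] [[0.41, 0.88, 0.23], [0.91, -0.39, -0.1], [-0.0, 0.25, -0.97]] [[283.0, 0.0, 255.0], [0.0, 283.0, 195.0], [0.0, 0.0, 1.0]]
{'time_s': 0.15, 'joints': array([ 1.02590680e+00,  2.21036599e-01,  1.52735334e+00, -2.90743096e-05,
        1.39470607e+00, -1.26105673e-01]), 'joint_vel': array([-0.00064579, -0.00118735, -0.00329076,  0.00212832,  0.00150573,
       -0.00118137]), 'joint_torque': array([-1.10640228e-04, -4.95184171e+01, -3.87885404e+01,  6.97971485e-02,
        5.29508747e-02, -1.11372588e-04]), 'tcp_pos': array([0.25390354, 0.57053924, 0.20009111]), 'ee_rot': array([ 8.38643020e-01,  5.44680934e-01, -6.70656723e-04,  3.39773710e-04]), 'ft_force': array([-0.42115832,  0.3478288 ,  0.5434277 ]), 'torque': array([-0.01251435, -0.03379162, -0.0185042 ]), 'width': 1.0021407434633431}
```

View pics/side0.png

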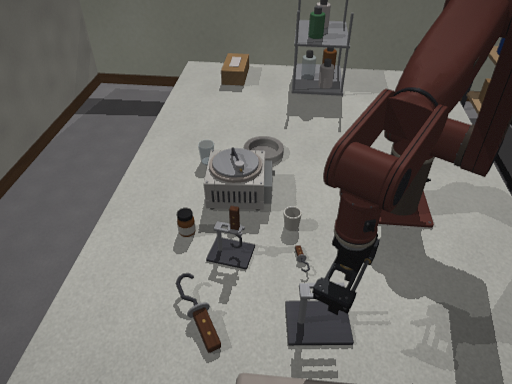

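View pics/top0.png

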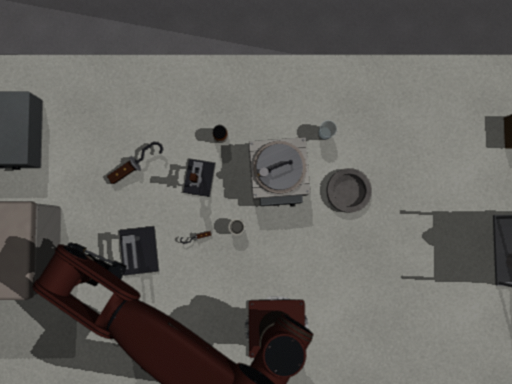

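View pics/wrist0.png

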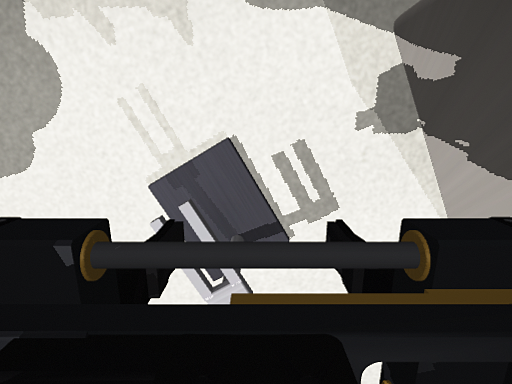

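Run:
```python
from h import *
crop("top0",140,110,390,260,3.2,"t1")
crop("top0",170,140,230,210,10,"t2")
crop("side0",150,120,320,280,4,"s1")
```

```text
(no output)
```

View pics/t1.png

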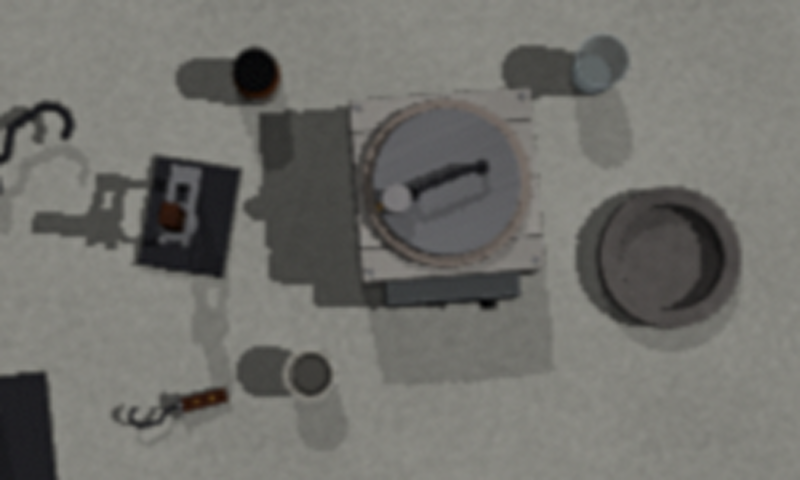

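View pics/t2.png

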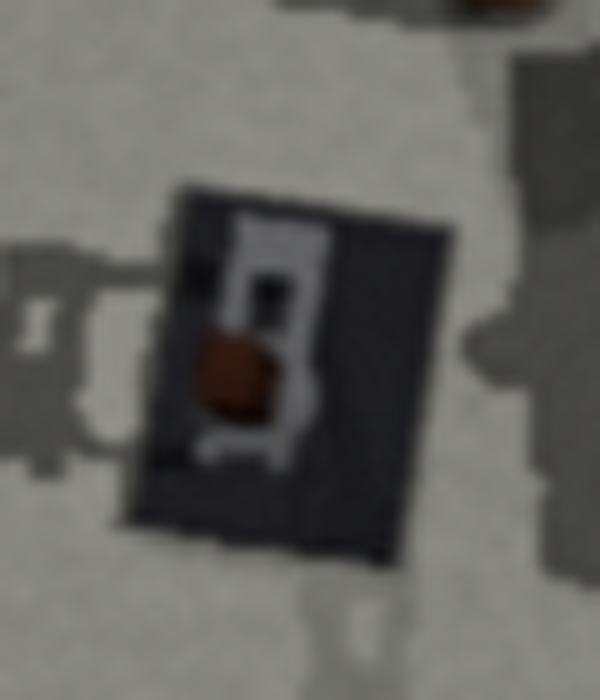

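View pics/s1.png

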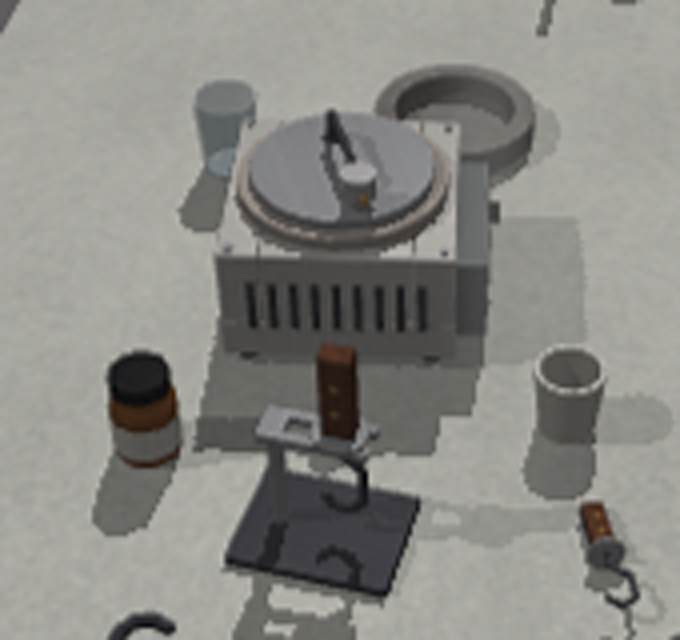

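Run:
```python
from h import *
t=lambda u,v,s=10,ox=170,oy=140:(ox+u/s,oy+v/s)
p=lambda *a:print(np.round(a,4))
for n,uv,z in [("closedL",t(237,215),.115),("closedR",t(332,225),.115),("openL",t(205,450),.115),("openR",t(280,465),.115),
 ("griptop",t(228,365),.197)]:
    print(n,np.round(atz("top0",*uv,z),4))
T=lambda u,v:t(u,v,3.2,140,110)
for n,uv,z in [("lid c",T(449,181),.145),("collar",T(445,180),.135),("barA",T(483,165),.18),("barB",T(412,190),.18),("head",T(398,195),.179),("rest",T(670,257),.03)]:
    print(n,np.round(atz("top0",*uv,z),4))
s=lambda u,v:(150+u/4,120+v/4)
print("grip tri",tri([("top0",*t(225,360)),("side0",*s(338,350))]))
print("rest side",atz("side0",*s(458,105),.03)); print("lid side",atz("side0",*s(342,168),.145))
print("head",tri([("top0",*T(398,195)),("side0",*s(358,172))]))
print(R.from_quat(env.read_state()["ee_rot"]).as_matrix().round(3))
c=cal("wrist0");M=R.from_quat(env.read_state()["ee_rot"]).as_matrix();print("cam in tool",M.T@(c[1]-env.read_state()["tcp_pos"]),(M.T@c[2]).round(3))
```

```text
closedL [0.5979 0.2926 0.115 ]
closedR [0.5942 0.2594 0.115 ]
openL [0.5154 0.3034 0.115 ]
openR [0.51   0.2773 0.115 ]
griptop [0.5366 0.2861 0.197 ]
lid c [ 0.5752 -0.0086  0.145 ]
collar [ 0.5776 -0.0049  0.135 ]
barA [ 0.5877 -0.0423  0.18  ]
barB [0.5615 0.0328 0.18  ]
head [0.5564 0.0475 0.179 ]
rest [ 0.5008 -0.2692  0.03  ]
grip tri (array([0.53577217, 0.28647535, 0.20091415]), [array([0.05134688, 0.63477819]), array([-0.74692885, -0.07835921])])
rest side [ 0.49784641 -0.2776904   0.03      ]
lid side [ 0.57430442 -0.00266798  0.145     ]
head (array([0.55454719, 0.04738738, 0.17925278]), [array([0.04011184, 0.53708229]), array([-0.54930629, -0.06053822])])
[[ 0.407  0.914 -0.001]
 [ 0.914 -0.407 -0.001]
 [-0.001 -0.    -1.   ]]
cam in tool [-0.00127566 -0.06603646 -0.18417066] [[ 1.     0.     0.001]
 [-0.     0.968  0.25 ]
 [-0.001 -0.25   0.968]]
```

Emit:
move_arm:
  deltas:
    - [[0,0,-1,0,0,0],[0,0,-1,0,0,0],[-0.3,0.6,-1,0,0,-0.083],[-0.3,1,-1,0,0,-0.083],[-0.3,1,-1,0,0,-0.083]]

```text
time_s: 0.57
tcp_pos: [0.3215, 0.5135, 0.2811]
ee_rot: [0.759, 0.651, 0.0, 0.002]
ft_force: [0.2, 0.6, 0.3]
width: 1.0
```

```bash
cat >> h.py <<'E'
def go(target,yaw=None,st=None):
    """target TCP, yaw of tool x in world (deg), tool down -> shift (m and scaled) in current tool axes + turn"""
    s=env.read_state(); M=R.from_quat(s["ee_rot"]).as_matrix()
    d=M.T@(np.array(target)-s["tcp_pos"])
    if yaw is None: w=np.zeros(3)
    else:
        y=np.radians(yaw); X=np.array([np.cos(y),np.sin(y),0]);Z=np.array([0,0,-1.]);Y=np.cross(Z,X)
        w=R.from_matrix(M.T@np.column_stack([X,Y,Z])).as_rotvec()
    print("tcp",s["tcp_pos"].round(4),"yaw",np.degrees(np.arctan2(M[1,0],M[0,0])).round(2),"t",s["time_s"],"| scaled",(d/.08).round(3),(w/np.pi).round(4),"| ft",s["ft_force"].round(2),"w",round(s["width"],3))
    return d
E
python3 -c "
from h import *
go([.60,.275,.30],81)"
```

```text
tcp [0.3215 0.5135 0.2811] yaw 81.19 t 0.5667 | scaled [-2.413  3.897 -0.221] [0.001  0.0004 0.001 ] | ft [0.23 0.62 0.33] w 1.0
```

Emit:
move_arm:
  deltas:
    - [[-0.3,0.5,-0.22,0,0,0],[-0.6,1,-0.22,0,0,0],[-0.6,1,-0.22,0,0,0]]

```text
time_s: 0.82
tcp_pos: [0.3965, 0.4513, 0.2999]
ee_rot: [0.76, 0.65, 0.001, 0.003]
ft_force: [-0.6, 0.5, -0.4]
width: 1.0
```

Emit:
move_arm:
  deltas:
    - [[-0.3,0.5,0,0,0,0],[-0.6,1,0,0,0,0],[-0.6,1,0,0,0,0]]

```text
time_s: 1.07
tcp_pos: [0.4715, 0.3877, 0.3]
ee_rot: [0.761, 0.649, 0.001, 0.004]
ft_force: [-0.7, -0.3, -0.4]
width: 1.001
```

Emit:
move_arm:
  deltas:
    - [[-0.3,0.5,0,0,0,0],[-0.6,1,0,0,0,0],[-0.6,1,0,0,0,0]]

```text
time_s: 1.32
tcp_pos: [0.546, 0.324, 0.3]
ee_rot: [0.762, 0.647, 0.001, 0.005]
ft_force: [0.4, -0.3, -0.7]
width: 0.999
```

Emit:
move_arm:
  deltas:
    - [[-0.3,0.5,0,0,0,0],[-0.6,0.9,0,0,0,0],[-0.6,0.9,0,0,0,0],[-0.6,0.9,0,0,0,0]]

```text
time_s: 1.65
tcp_pos: [0.6106, 0.2626, 0.2997]
ee_rot: [0.764, 0.646, -0.0, 0.005]
ft_force: [0.7, 0.7, 0.2]
width: 1.001
```

```bash
python3 -c "
from h import *
go([.60,.275,.30],81)
shot('wrist','w1')
f=cv2.imread('pics/w1.png'); crop('w1',110,0,430,260,2.5,'w1c')"
```

```text
tcp [0.6106 0.2626 0.2997] yaw 80.45 t 1.65 | scaled [ 0.131 -0.156 -0.005] [ 0.0021  0.002  -0.0031] | ft [0.66 0.7  0.16] w 1.001
```

View pics/w1c.png

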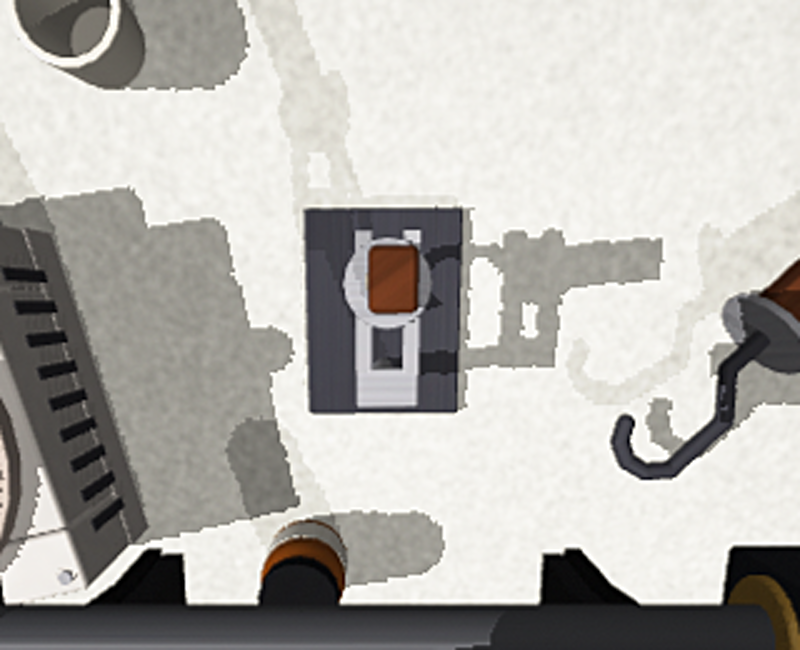

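Run:
```python
from h import *
c=lambda u,v:(110+u/2.5,v/2.5)
P=[atz("w1",*c(*q),z) for q,z in [((368,245),.197),((419,245),.197),((368,313),.197),((419,313),.197)]]
print(np.round(P,4),np.mean(P,0))
F=[atz("w1",*c(*q),.115) for q in [(356,230),(418,230),(357,406),(418,406)]]
print(np.round(F,4)); x=(F[2]+F[3]-F[0]-F[1])/2; print(np.linalg.norm(x),np.degrees(np.arctan2(x[1],x[0])))
op=(F[0]+F[1])/2; print("seat",op+x/np.linalg.norm(x)*.027, "from closed",(F[2]+F[3])/2-x/np.linalg.norm(x)*.04)
b=[atz("w1",*c(*q),.005) for q in [(305,208),(462,208),(310,412),(458,412)]];print(np.round(b,4))
g=atz("w1",*c(387,282),.117);print("guard",g)
```

```text
[[0.5245 0.2774 0.197 ]
 [0.5277 0.2967 0.197 ]
 [0.5495 0.2733 0.197 ]
 [0.5528 0.293  0.197 ]] [0.53862698 0.28512701 0.197     ]
[[0.5111 0.274  0.115 ]
 [0.5161 0.304  0.115 ]
 [0.5967 0.2599 0.115 ]
 [0.602  0.2913 0.115 ]]
0.08678090570572583 -8.836723275782191
seat [0.54029048 0.28481032 0.115     ] from closed [0.55983658 0.2817716  0.115     ]
[[0.483  0.2445 0.005 ]
 [0.4995 0.3425 0.005 ]
 [0.6113 0.2237 0.005 ]
 [0.6279 0.3229 0.005 ]]
guard [0.53787174 0.28505589 0.117     ]
```

```bash
python3 -c "
from h import *
go([.5385,.285,.22],81)"
```

```text
tcp [0.6093 0.2644 0.3   ] yaw 80.55 t 1.7 | scaled [ 0.114 -0.922  0.993] [ 0.002   0.0017 -0.0025] | ft [-0.08  0.56 -0.73] w 1.003
```

Emit:
move_arm:
  deltas:
    - [[0.05,-0.46,0,0.001,0.001,-0.0025],[0.114,-0.922,0,0.002,0.0017,-0.0025],[0.114,-0.922,0.3,0.002,0.0017,-0.0025],[0.114,-0.922,0.7,0.002,0.0017,-0.0025],[0.114,-0.922,0.993,0.002,0.0017,-0.0025],[0.114,-0.922,0.993,0.002,0.0017,-0.0025]]

```text
time_s: 2.2
tcp_pos: [0.5334, 0.2857, 0.2141]
ee_rot: [0.76, 0.65, -0.004, -0.002]
ft_force: [-1.5, -0.5, -1.2]
width: 0.995
```

```bash
python3 -c "
from h import *
go([.5385,.285,.141],81)"
```

```text
tcp [0.5334 0.2857 0.2141] yaw 81.16 t 2.2 | scaled [0.005 0.072 0.913] [-0.0028  0.0013  0.0009] | ft [-1.52 -0.47 -1.22] w 0.995
```

Emit:
move_arm:
  deltas:
    - [[0.005,0.072,0.1,-0.0028,0.0013,0.001],[0.005,0.072,0.3,-0.0028,0.0013,0.001],[0.005,0.072,0.55,-0.0028,0.0013,0.001],[0.005,0.072,0.75,-0.0028,0.0013,0.001],[0.005,0.072,0.87,-0.0028,0.0013,0.001],[0.005,0.072,0.913,-0.0028,0.0013,0.001],[0.005,0.072,0.913,-0.0028,0.0013,0.001],[0.005,0.072,0.913,-0.0028,0.0013,0.001]]

```text
time_s: 2.87
tcp_pos: [0.5392, 0.2856, 0.1424]
ee_rot: [0.76, 0.649, 0.001, 0.0]
ft_force: [-0.0, -0.2, 0.4]
width: 1.002
```

```bash
python3 -c "
from h import *
shot('wrist','w2')
shot('side','s2');crop('s2',180,170,310,280,5,'s2c')
go([.5385,.285,.141],81)"
```

```text
tcp [0.5395 0.2855 0.1427] yaw 80.98 t 2.9667 | scaled [-0.008 -0.011  0.021] [ 0.0007 -0.0004 -0.0001] | ft [-1.1   0.64  0.15] w 1.001
```

View pics/w2.png

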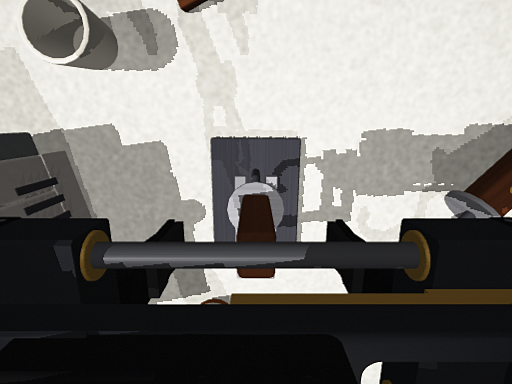

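View pics/s2c.png

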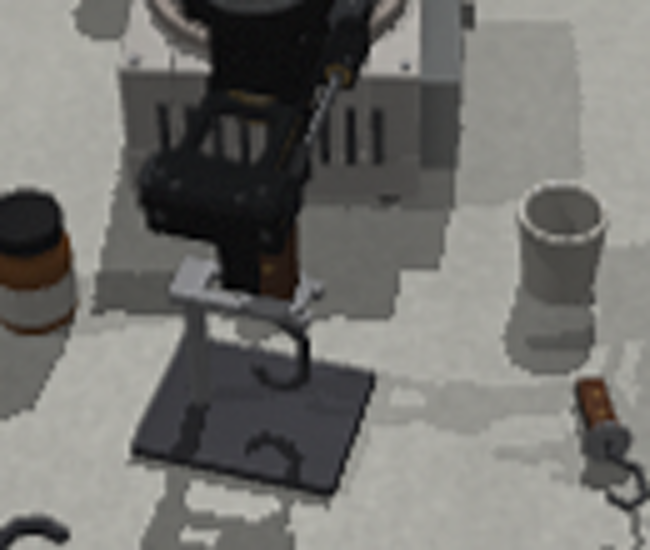

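Run:
```python
from h import *
s=env.read_state();M=R.from_quat(s["ee_rot"]).as_matrix();p=s["tcp_pos"]
f=cv2.imread("pics/s2.png")[170:280,180:310]; f=cv2.resize(f,None,fx=5,fy=5,interpolation=cv2.INTER_CUBIC)
def mk(q,col):
    u=(proj("s2",q)-[180,170])*5; cv2.circle(f,tuple(int(a) for a in u),3,col,-1)
for a in(-.0435,.0435,.0585): 
    mk(p+M@[a,0,0],(0,0,255)); mk(p+M@[a,.0095,0],(0,255,255)); mk(p+M@[a,-.0095,0],(0,255,255))
for z in(.119,.158,.197): mk([.5385,.285,z],(0,255,0))
for z in(.115,): mk([.5385,.285,z],(255,0,0))
cv2.imwrite("pics/s2d.png",f)
```

```text
(no output)
```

View pics/s2d.png

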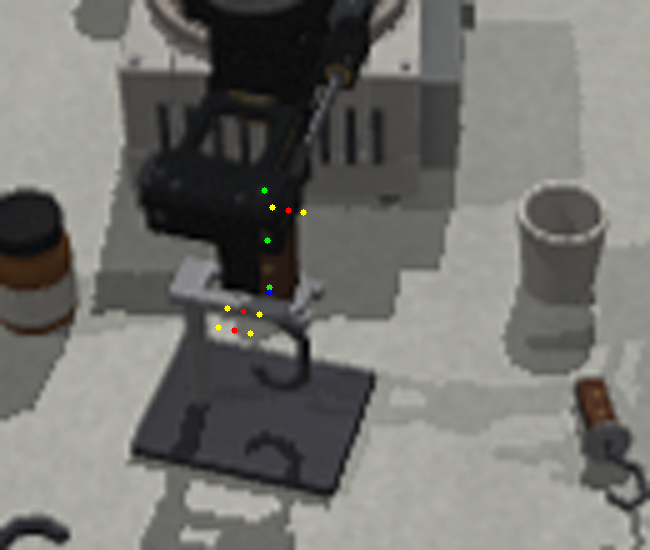

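Emit:
move_arm:
  deltas:
    - [[0,0,0,0,0,0],[0,0,0,0,0,0],[0,0,0,0,0,0],[0,0,0,0,0,0],[0,0,0,0,0,0],[0,0,0,0,0,0],[0,0,0,0,0,0],[0,0,0,0,0,0]]
  gripper: 1

```text
time_s: 3.63
tcp_pos: [0.5394, 0.2855, 0.1426]
ee_rot: [0.761, 0.649, 0.001, 0.0]
ft_force: [0.1, 0.3, 0.4]
width: 0.481
```

```bash
python3 -c "
from h import *
go([.5385,.285,.149],81)"
```

```text
tcp [0.5394 0.2855 0.1426] yaw 80.98 t 3.6333 | scaled [-0.008 -0.01  -0.08 ] [ 0.0006 -0.0004 -0.0001] | ft [0.11 0.25 0.4 ] w 0.481
```

Still closing.

Emit:
move_arm:
  deltas:
    - [[0,0,0,0,0,0],[0,0,0,0,0,0],[0,0,0,0,0,0],[0,0,0,0,0,0],[0,0,0,0,0,0],[0,0,0,0,0,0],[0,0,0,0,0,0],[0,0,0,0,0,0]]

```text
time_s: 4.3
tcp_pos: [0.5394, 0.2855, 0.1425]
ee_rot: [0.761, 0.649, 0.001, 0.0]
ft_force: [0.1, 0.2, -1.2]
width: 0.231
```

Emit:
move_arm:
  deltas:
    - [[0,0,-0.05,0,0,0],[0,0,-0.1,0,0,0],[0,0,-0.14,0,0,0],[0,0,-0.14,0,0,0],[0,-0.1,-0.14,0,0,0],[0,-0.25,-0.14,0,0,0],[0,-0.45,-0.14,0,0,0],[0,-0.7,-0.14,0,0,0],[0,-0.9,-0.14,0,0,0],[0,-1,-0.14,0,0,0],[0,-1,-0.14,0,0,0]]

```text
time_s: 5.22
tcp_pos: [0.4585, 0.2984, 0.1534]
ee_rot: [0.76, 0.65, 0.001, 0.0]
ft_force: [1.2, 0.5, -2.4]
width: 0.232
```

```bash
python3 -c "
from h import *
shot('side','s3');crop('s3',180,150,330,280,5,'s3c')
go([.5385,.285,.149],81)"
```

```text
tcp [0.4598 0.2983 0.1537] yaw 81.04 t 5.2667 | scaled [-0.011  0.997  0.061] [ 0.0008 -0.0004  0.0002] | ft [ 0.7   0.55 -1.8 ] w 0.23
```

View pics/s3c.png

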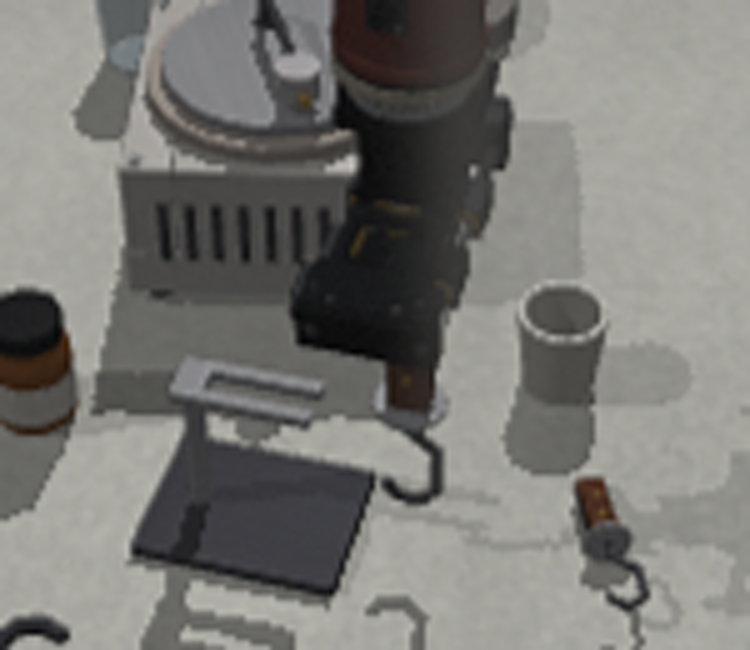

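Emit:
move_arm:
  deltas:
    - [[0,0,-0.25,0,0,0],[0,0,-0.6,0,0,0],[0,0,-1,0,0,0],[0,0,-1,0,0,0]]

```text
time_s: 5.6
tcp_pos: [0.464, 0.2996, 0.2413]
ee_rot: [0.76, 0.649, 0.007, 0.002]
ft_force: [1.3, 0.9, -1.0]
width: 0.226
```

Emit:
move_arm:
  deltas:
    - [[0,0,-0.3,0,0,0],[0,0,-0.8,0,0,0],[-0.2,0.1,-1,0,0,-0.02],[-0.5,0.25,-1,0,0,-0.05],[-0.9,0.5,-1,0,0,-0.08],[-1,0.5,-1,0,0,-0.08]]

```text
time_s: 6.1
tcp_pos: [0.4929, 0.2096, 0.3216]
ee_rot: [0.672, 0.74, 0.007, 0.005]
ft_force: [-1.6, -0.7, -2.3]
width: 0.226
```

```bash
python3 -c "
from h import *
go([.638,.017,.325],110)"
```

```text
tcp [0.4929 0.2096 0.3216] yaw 95.53 t 6.1 | scaled [-2.571  1.574 -0.02 ] [ 0.0053  0.0002 -0.0804] | ft [-1.59 -0.74 -2.34] w 0.226
```

Emit:
move_arm:
  deltas:
    - [[-0.3,0.15,0,0.002,0,-0.02],[-0.65,0.4,0,0.005,0,-0.05],[-1,0.6,0,0.005,0,-0.08],[-1,0.6,0,0.005,0,-0.08]]

```text
time_s: 6.43
tcp_pos: [0.5516, 0.1293, 0.3214]
ee_rot: [0.574, 0.819, -0.001, 0.002]
ft_force: [-0.4, 0.4, -2.9]
width: 0.229
```

```bash
python3 -c "
from h import *
go([.638,.017,.325],110)"
```

```text
tcp [0.5516 0.1293 0.3214] yaw 109.88 t 6.4333 | scaled [-1.688  0.538 -0.038] [ 0.0002  0.0013 -0.0007] | ft [-0.39  0.35 -2.92] w 0.229
```

Emit:
move_arm:
  deltas:
    - [[-0.3,0.1,0,0,0,0],[-0.65,0.2,0,0,0,0],[-0.85,0.27,0,0,0.001,0],[-0.85,0.27,0,0,0.001,0]]

```text
time_s: 6.77
tcp_pos: [0.5967, 0.0697, 0.3206]
ee_rot: [0.576, 0.817, -0.001, 0.001]
ft_force: [-0.6, 0.5, -2.7]
width: 0.226
```

Emit:
move_arm:
  deltas:
    - [[-0.3,0.1,0,0,0,0],[-0.65,0.2,-0.04,0,0,0],[-0.8,0.26,-0.04,0,0,0],[-0.8,0.26,-0.04,0,0,0],[-0.8,0.26,-0.04,0,0,0],[-0.8,0.26,-0.04,0,0,0]]

```text
time_s: 7.27
tcp_pos: [0.6372, 0.0176, 0.3237]
ee_rot: [0.576, 0.817, -0.0, -0.0]
ft_force: [0.6, 0.8, -2.0]
width: 0.225
```

```bash
python3 -c "
from h import *
go([.638,.017,.325],110)
shot('wrist','w4')
shot('top','t4');shot('side','s4')
go([.638,.017,.325],110)
"
```

```text
tcp [0.6372 0.0176 0.3237] yaw 109.63 t 7.2667 | scaled [-0.011  0.006 -0.017] [-0.0002  0.0001 -0.0021] | ft [ 0.55  0.76 -2.01] w 0.225
tcp [0.6373 0.0176 0.3241] yaw 109.67 t 7.4167 | scaled [-0.01   0.006 -0.011] [-0.      0.0004 -0.0018] | ft [-0.35 -0.02 -1.72] w 0.225
```

View pics/w4.png

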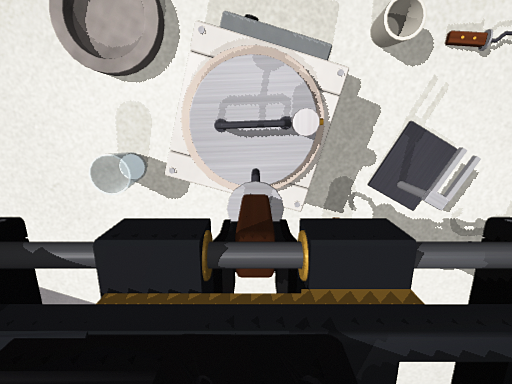

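```bash
python3 -c "
from h import *
crop('w4',170,30,350,210,4.2,'w4c')
crop('w4',40,0,200,90,4.5,'w4r')
crop('w4',205,105,330,140,6,'w4b')
"
```

```text
(no output)
```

View pics/w4c.png

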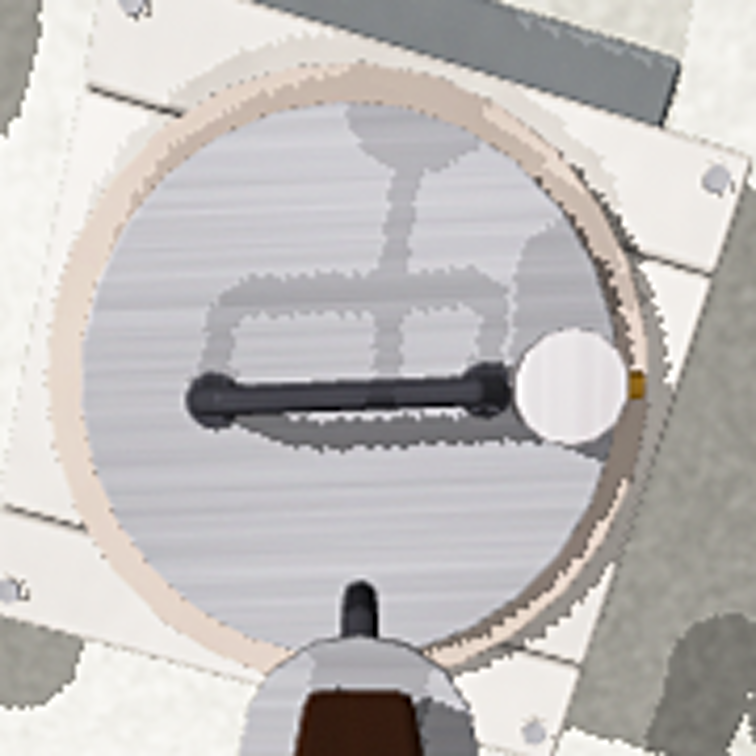

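View pics/w4b.png

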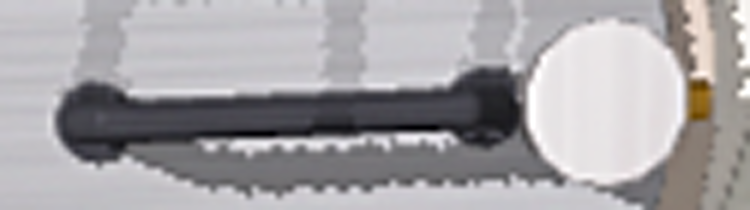

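View pics/w4r.png

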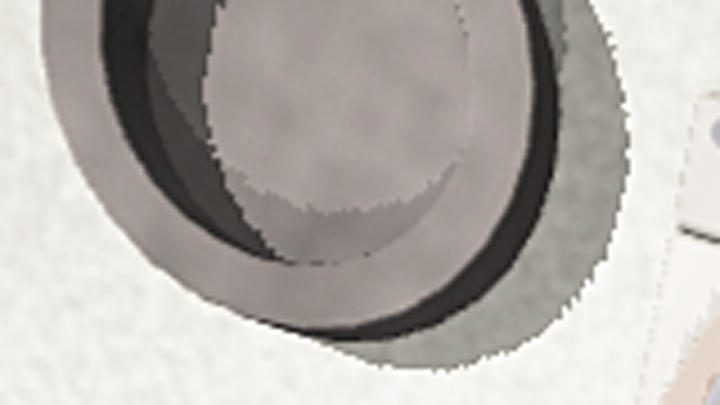

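Run:
```python
from h import *
b=lambda u,v:(205+u/6,105+v/6)
A=atz("w4",*b(97,122),.175);B=atz("w4",*b(487,104),.175);H=atz("w4",*b(607,102),.179)
print("posts",A,B,np.linalg.norm(A-B),"mid",(A+B)/2); d=(B-A);print("bar dir",np.degrees(np.arctan2(d[1],d[0])))
h=H-(A+B)/2; print("head",H,np.linalg.norm(h[:2]),np.degrees(np.arctan2(h[1],h[0])))
c=lambda u,v:(170+u/4.2,30+v/4.2)
def fit(tag,pts,z):
    P=np.array([atz(tag,*q,z)[:2] for q in pts]); M=np.c_[2*P,np.ones(len(P))]
    s=np.linalg.lstsq(M,(P**2).sum(1),rcond=None)[0]; r=np.sqrt(s[2]+s[:2]@s[:2]); return s[:2],r,np.abs(np.hypot(*(P-s[:2]).T)-r).max()
print("lid",fit("w4",[c(*q) for q in [(82,362),(110,245),(200,145),(350,102),(450,118),(560,200),(610,280),(100,460),(160,560),(240,625)]],.145))
r=lambda u,v:(40+u/4.5,v/4.5)
print("rest outer",fit("w4",[r(*q) for q in [(42,50),(60,120),(110,205),(170,265),(250,315),(320,328),(400,308),(470,255),(520,170),(534,90),(525,20)]],.03))
print("hook tip",atz("w4",*c(360,585),.235))
x,_=tri([("w4",*c(360,590))]*1+[("w4",*c(360,590))]) if 0 else (0,0)
g=proj("w4",[0.6373,.0176,.3241-.1025+.01]); print(g)
```

```text
posts [ 0.59151773 -0.04162047  0.175     ] [0.5634799  0.02706156 0.175     ] 0.07418450680925058 mid [ 0.57749881 -0.00727945  0.175     ]
bar dir 112.20658375461781
head [0.55571345 0.04770514 0.179     ] 0.0591431061521361 111.61389119054505
lid (array([ 0.57620152, -0.00740057]), np.float64(0.07905250979735187), np.float64(0.0014072662707189654))
rest outer (array([ 0.50349592, -0.2712651 ]), np.float64(0.08071350851565824), np.float64(0.001575038771709697))
hook tip [0.61669646 0.00906068 0.235     ]
[256.79530246 190.71334415]
```

```bash
python3 -c "
from h import *
go([.5274,-.0047,.320],112)
"
```

```text
tcp [0.6373 0.0176 0.3241] yaw 109.67 t 7.4167 | scaled [ 0.2   -1.388  0.052] [-0.      0.0004 -0.0129] | ft [-0.35 -0.02 -1.72] w 0.225
```

Emit:
move_arm:
  deltas:
    - [[0.03,-0.2,0,0,0,-0.006],[0.07,-0.5,0,0,0,-0.013],[0.1,-0.75,0,0,0,-0.013],[0.13,-0.95,0,0,0,-0.013],[0.13,-0.95,0,0,0,-0.013]]

```text
time_s: 7.83
tcp_pos: [0.56, 0.0023, 0.325]
ee_rot: [0.559, 0.829, -0.0, 0.001]
ft_force: [2.2, -0.3, -2.4]
width: 0.232
```

```bash
python3 -c "
from h import *
go([.5274,-.0047,.275],112)
"
```

```text
tcp [0.56   0.0023 0.325 ] yaw 112.04 t 7.8333 | scaled [ 0.073 -0.41   0.625] [0.     0.0005 0.0002] | ft [ 2.24 -0.29 -2.36] w 0.232
```

Emit:
move_arm:
  deltas:
    - [[0.03,-0.18,0,0,0,0],[0.06,-0.35,0,0,0.0005,0],[0.073,-0.41,0.05,0,0.0005,0],[0.073,-0.41,0.2,0,0.0005,0],[0.073,-0.41,0.4,0,0.0005,0],[0.073,-0.41,0.55,0,0.0005,0],[0.073,-0.41,0.625,0,0.0005,0],[0.073,-0.41,0.625,0,0.0005,0],[0.073,-0.41,0.625,0,0.0005,0]]

```text
time_s: 8.58
tcp_pos: [0.5274, -0.0045, 0.2744]
ee_rot: [0.559, 0.829, -0.0, -0.001]
ft_force: [0.8, -0.0, -1.6]
width: 0.228
```

```bash
python3 -c "
from h import *
shot('side','s5');shot('wrist','w5');shot('top','t5')
go([.5274,-.0047,.2595],112)
crop('s5',190,110,300,210,6,'s5c')
crop('w5',130,60,350,230,3.5,'w5c')
"
```

```text
tcp [ 0.5281 -0.0047  0.2759] yaw 112.04 t 8.7333 | scaled [ 0.003 -0.008  0.205] [0.0004 0.0002 0.0002] | ft [-0.65 -0.52 -2.43] w 0.227
```

View pics/s5c.png

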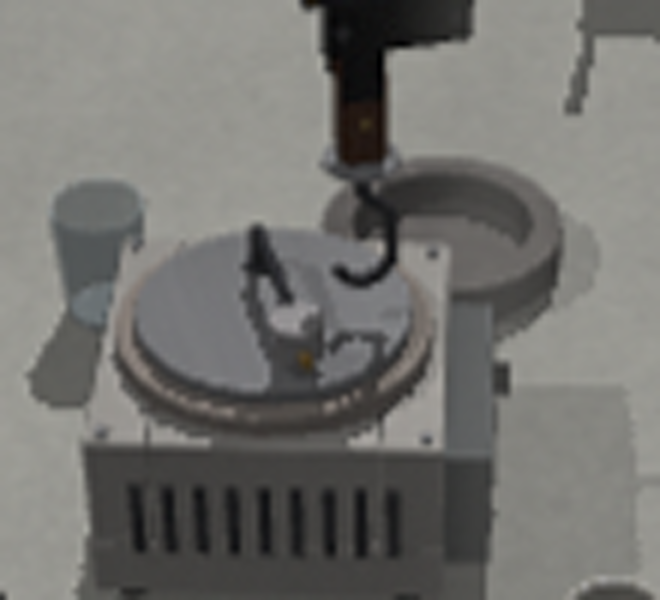

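View pics/w5c.png

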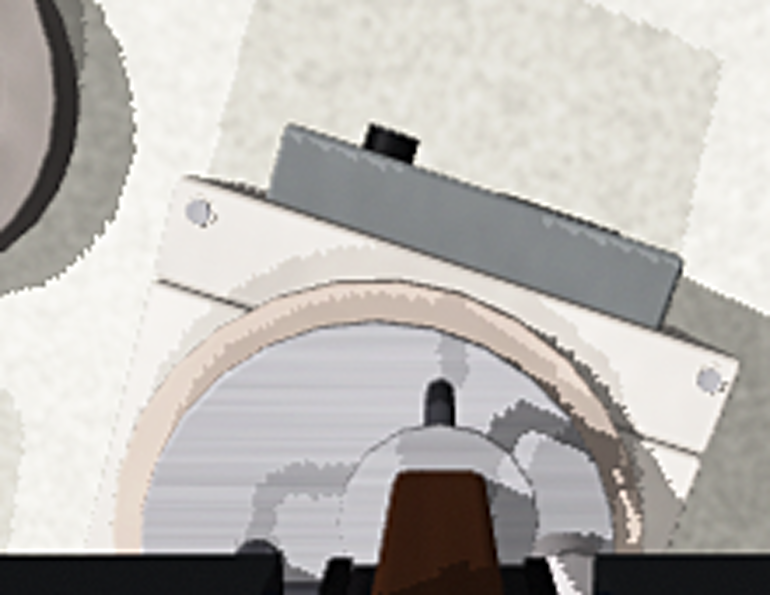

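```bash
python3 -c "
from h import *
x=np.array([.927,.375,0]); h=np.array([.5278,-.0046,.2755-.1025])
for n,q in [('bottom',h-[0,0,.008]),('tip',h+.015*x+[0,0,.009]),('bowl',h),('guardc',h+[0,0,.075])]: print(n,(proj('s5',q)-[190,110])*6)
for z in (.165,.175): print((proj('s5',[.577,-.0073,z])-[190,110])*6)
for y in(-.04,.04): print((proj('s5',[.577-.3746*y,-.0073+.9272*y,.179])-[190,110])*6)
"
```

```text
bottom [353.78204185 286.59103673]
tip [327.60013086 266.19139643]
bowl [353.62091283 275.03948282]
guardc [352.05161737 162.5345968 ]
[268.33842475 278.4624749 ]
[267.75227889 264.03050567]
[251.05735837 219.7344249 ]
[284.67076422 298.33417731]
```

Emit:
move_arm:
  deltas:
    - [[0,0,0.05,0,0,0],[0,-0.005,0.12,0,0,0],[0,-0.008,0.18,0,0,0],[0,-0.008,0.205,0,0,0],[0,-0.008,0.205,0,0,0],[0,-0.008,0.205,0,0,0]]

```text
time_s: 9.23
tcp_pos: [0.5273, -0.0049, 0.2592]
ee_rot: [0.559, 0.829, 0.0, 0.0]
ft_force: [-0.7, 0.9, -1.5]
width: 0.227
```

```bash
python3 -c "
from h import *
go([.5691,.0122,.2595],112)
"
```

```text
tcp [ 0.5273 -0.0049  0.2592] yaw 112.04 t 9.2333 | scaled [ 0.002  0.565 -0.004] [0.0002 0.0001 0.0002] | ft [-0.68  0.9  -1.47] w 0.227
```

Emit:
move_arm:
  deltas:
    - [[0,0.03,0,0,0,0],[0,0.08,0,0,0,0],[0,0.14,0,0,0,0],[0,0.2,0,0,0,0],[0,0.26,0,0,0,0],[0,0.32,0,0,0,0],[0,0.38,0,0,0,0],[0,0.44,0,0,0,0],[0,0.49,0,0,0,0],[0,0.53,0,0,0,0],[0,0.555,0,0,0,0],[0,0.565,0,0,0,0],[0,0.565,0,0,0,0],[0,0.565,0,0,0,0]]

```text
time_s: 10.4
tcp_pos: [0.5691, 0.012, 0.2592]
ee_rot: [0.559, 0.829, 0.0, 0.0]
ft_force: [0.1, 0.7, -1.2]
width: 0.224
```

```bash
cat >> h.py <<'E'
def favg(n=10,cam="side"):
    F=[];T=[]
    for i in range(n):
        vision.capture(cam); s=env.read_state(); F.append(s["ft_force"]);T.append(s["torque"])
    F=np.array(F);T=np.array(T); print("F",F.mean(0).round(3),"sd",F.std(0).round(2),"T",T.mean(0).round(4),"tcp",s["tcp_pos"].round(4),"t",round(s["time_s"],2)); return F.mean(0)
E
python3 -c "
from h import *
shot('side','s6');crop('s6',190,110,300,210,6,'s6c')
favg(16)
go([.5691,.0122,.2735],112)
"
```

```text
F [ 0.037 -0.069 -2.282] sd [0.41 0.4  0.44] T [ 0.0652  0.0321 -0.0101] tcp [0.5692 0.012  0.2592] t 11.25
tcp [0.5692 0.012  0.2592] yaw 112.04 t 11.25 | scaled [ 0.002 -0.    -0.178] [0.0003 0.0001 0.0002] | ft [-0.36  0.08 -1.91] w 0.228
```

View pics/s6c.png

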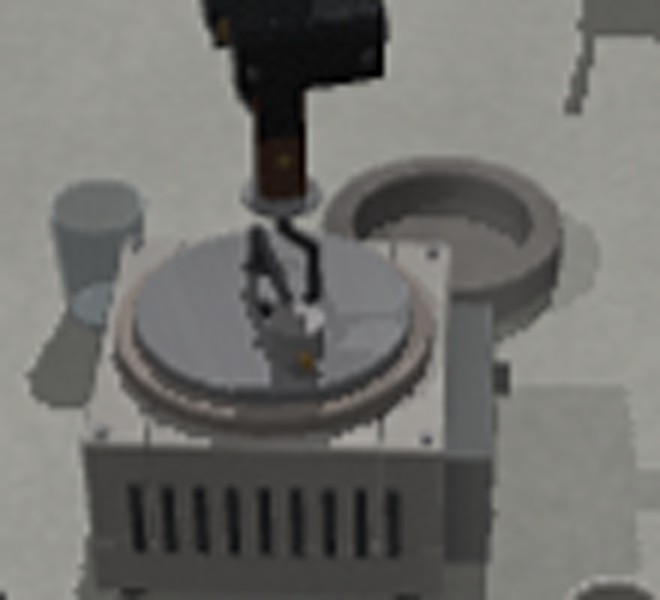

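Emit:
move_arm:
  deltas:
    - [[0,0,-0.03,0,0,0],[0,0,-0.07,0,0,0],[0,0,-0.1,0,0,0],[0,0,-0.12,0,0,0],[0,0,-0.13,0,0,0],[0,0,-0.14,0,0,0],[0,0,-0.148,0,0,0],[0,0,-0.156,0,0,0],[0,0,-0.164,0,0,0],[0,0,-0.172,0,0,0],[0,0,-0.18,0,0,0],[0,0,-0.188,0,0,0],[0,0,-0.196,0,0,0],[0,0,-0.204,0,0,0],[0,0,-0.204,0,0,0]]

```text
time_s: 12.5
tcp_pos: [0.569, 0.0121, 0.2752]
ee_rot: [0.559, 0.829, 0.0, 0.0]
ft_force: [0.1, 0.6, -7.6]
width: 0.231
```

```bash
python3 -c "
from h import *
shot('side','s7');crop('s7',190,110,300,210,6,'s7c')
favg(16)
go([.5691,.0122,.2755],112)
"
```

```text
F [ 0.12  -0.023 -7.758] sd [0.63 0.38 0.43] T [0.0804 0.0453 0.0014] tcp [0.5692 0.012  0.2755] t 13.35
tcp [0.5692 0.012  0.2755] yaw 112.04 t 13.35 | scaled [ 0.002 -0.     0.001] [0.0003 0.0001 0.0002] | ft [-0.17 -0.56 -7.99] w 0.226
```

View pics/s7c.png

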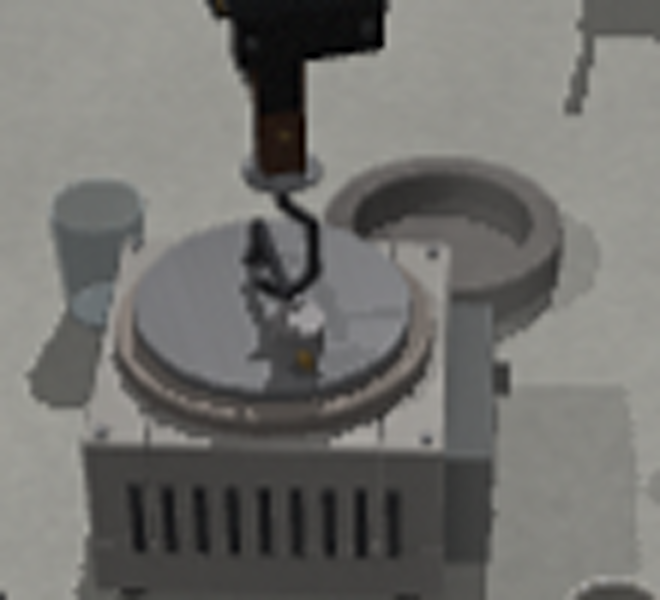

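Emit:
move_arm:
  deltas:
    - [[0,0,0.008,0,0,0],[0,0,0.018,0,0,0],[0,0,0.028,0,0,0],[0,0,0.038,0,0,0],[0,0,0.05,0,0,0],[0,0,0.06,0,0,0],[0.012,0,0.06,0,0,0],[0.025,0,0.06,0,0,0],[0.025,0,0.06,0,0,0],[0.025,0,0.05,0,0,0],[0.025,0,0.04,0,0,0],[0.025,0,0.03,0,0,0],[0.025,0,0.022,0,0,0],[0.025,0,0.014,0,0,0],[0.025,0,0.007,0,0,0],[0.025,0,0,0,0,0],[0.025,0,0,0,0,0],[0.025,0,0,0,0,0]]

```text
time_s: 14.85
tcp_pos: [0.5684, 0.0139, 0.2754]
ee_rot: [0.559, 0.829, 0.0, 0.0]
ft_force: [-0.1, 0.0, -7.6]
width: 0.227
```

```bash
python3 -c "
from h import *
shot('side','s8');crop('s8',190,110,300,210,6,'s8c')
favg(12)
a=cv2.imread('pics/s6.png');b=cv2.imread('pics/s7.png');c=cv2.imread('pics/s8.png')
cv2.imwrite('pics/cmp.png',np.hstack([cv2.resize(i[135:190,205:270],None,fx=4,fy=7,interpolation=cv2.INTER_NEAREST) for i in(a,b,c)]))
"
```

```text
F [ 0.074  0.214 -8.074] sd [0.4  0.49 0.35] T [0.0482 0.0201 0.0056] tcp [0.5684 0.0139 0.2755] t 15.5
```

View pics/cmp.png

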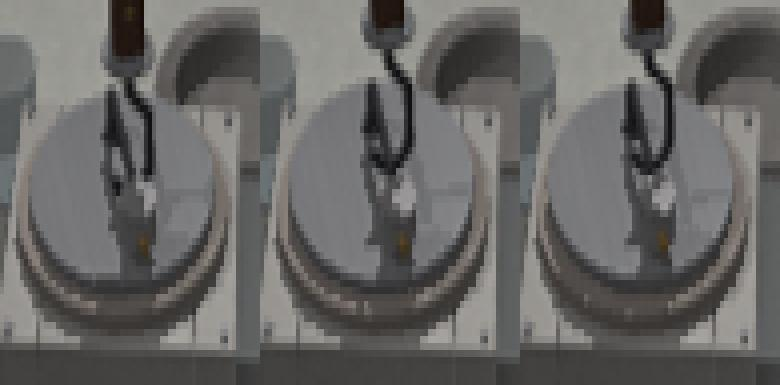

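```bash
cat >> h.py <<'E'
LC=np.array([.577,-.0073]);YH=np.array([-.3746,.9272]);XH=np.array([.9272,.3746])
def edgeprof(tag,sgn,off=np.zeros(3),ang=range(-40,41,4),base=.145):
    """offset (mm of height) of lid top rim relative to model, by gradient along projected vertical direction"""
    g=cv2.imread(f"pics/{tag}.png").astype(float).sum(2); out=[]
    import scipy.ndimage as nd
    for a in np.radians(list(ang)):
        P=LC+.08*(YH*np.cos(a)*sgn+XH*np.sin(a))
        zs=np.arange(-.012,.020,.0005)
        pts=np.array([proj(tag,np.array([P[0],P[1],base+z])+off) for z in zs])
        v=nd.map_coordinates(g,[pts[:,1],pts[:,0]],order=1); out.append(v)
    return zs,np.array(out)
E
python3 - <<'E'
from h import *
import matplotlib
E
python3 - <<'E'
from h import *
def shift(t0,t1,sgn,ang):
    z,A=edgeprof(t0,sgn,ang=ang); z,B=edgeprof(t1,sgn,ang=ang); best=[]
    n=len(z); r=[]
    for k in range(-8,24):
        lo=max(0,k);hi=min(n,n+k); d=B[:,lo:hi]-A[:,lo-k:hi-k]; r.append(((d**2).mean(),k*.5))
    r.sort(); return r[:3]
for t in("s7","s8"):
    for sg in(-1,1):
        print(t,sg,[shift("s6",t,sg,a) for a in (range(-60,-19,4),range(-20,21,4),range(20,61,4))])
E
```

```text
s7 -1 [[(np.float64(12028.45337128467), 11.5), (np.float64(12338.918132645695), 11.0), (np.float64(12646.310644348798), 10.5)], [(np.float64(5510.316839137451), 8.0), (np.float64(5534.877335705956), 8.5), (np.float64(5555.989801001095), 7.5)], [(np.float64(130.62694710803603), 4.5), (np.float64(133.6944429409403), 5.0), (np.float64(137.09858985929338), 4.0)]]
s7 1 [[(np.float64(259.8909849039299), 0.5), (np.float64(283.1377942591178), 1.0), (np.float64(328.4782960329112), 0.0)], [(np.float64(262.43396647865575), 0.5), (np.float64(285.1021032007338), 1.0), (np.float64(307.12885973108473), 0.0)], [(np.float64(476.5574779981551), 1.0), (np.float64(509.29788353998146), 0.5), (np.float64(516.9341687398567), 1.5)]]
s8 -1 [[(np.float64(13173.690821749775), 11.5), (np.float64(13460.817052021792), 11.0), (np.float64(13746.081704862414), 10.5)], [(np.float64(6116.300265821571), 7.5), (np.float64(6146.6367388617955), 8.0), (np.float64(6153.089632536546), 7.0)], [(np.float64(81.07513210974925), 4.0), (np.float64(85.65038732957636), 4.5), (np.float64(86.62131260301724), 3.5)]]
s8 1 [[(np.float64(514.4711600705429), 1.5), (np.float64(523.635211875943), 2.0), (np.float64(582.206039530768), 1.0)], [(np.float64(294.08190008221993), 1.0), (np.float64(312.74125098537854), 0.5), (np.float64(335.6851037139683), 1.5)], [(np.float64(586.5267568174643), 2.5), (np.float64(620.0125211844445), 3.0), (np.float64(621.7761706637281), 2.0)]]Traceback (most recent call last):
  File "<stdin>", line 2, in <module>
ModuleNotFoundError: No module named 'matplotlib'
```

Emit:
move_arm:
  deltas:
    - [[0,0,-0.005,0,0,0],[0,0,-0.015,0,0,0],[0,0,-0.025,0,0,0],[0,0,-0.035,0,0,0],[0,0,-0.045,0,0,0],[0,0,-0.05,0,0,0],[0,0,-0.05,0,0,0],[0,0,-0.05,0,0,0]]

```text
time_s: 16.17
tcp_pos: [0.5685, 0.0139, 0.2796]
ee_rot: [0.559, 0.829, 0.0, 0.0]
ft_force: [-0.4, 0.2, -8.0]
width: 0.226
```

```bash
cat >> h.py <<'E'
def shift(t0,t1,sgn,ang):
    z,A=edgeprof(t0,sgn,ang=ang); z,B=edgeprof(t1,sgn,ang=ang); n=len(z); r=[]
    for k in range(-8,36):
        lo=max(0,k);hi=min(n,n+k); d=B[:,lo:hi]-A[:,lo-k:hi-k]; r.append(((d**2).mean(),k*.5))
    r.sort(); return round(r[0][0]),r[0][1]
E
python3 - <<'E'
from h import *
shot('side','s9'); shot('wrist','w9');favg(12)
for t in("s7","s8","s9"):
    for sg in(-1,1):
        print(t,sg,[shift("s6",t,sg,a) for a in (range(-70,-39,3),range(-40,-14,3),range(-14,15,3),range(15,41,3),range(40,71,3))])
c=cv2.imread('pics/s9.png');b=cv2.imread('pics/s6.png')
cv2.imwrite('pics/cmp.png',np.hstack([cv2.resize(i[135:190,205:270],None,fx=6,fy=9,interpolation=cv2.INTER_NEAREST) for i in(b,c)]))
E
```

```text
F [-1.420e-01  2.000e-03 -7.703e+00] sd [0.69 0.62 0.37] T [0.0563 0.0279 0.0202] tcp [0.5684 0.0139 0.2795] t 16.87
s7 -1 [(616, 1.0), (2077, 17.0), (2598, 7.5), (148, 5.5), (51, 3.0)]
s7 1 [(281, 1.0), (199, 0.5), (142, 1.0), (581, 0.5), (171, 2.5)]
s8 -1 [(119, 0.0), (2672, 17.0), (3096, 7.0), (108, 4.5), (93, 3.0)]
s8 1 [(516, 2.5), (275, 1.0), (308, 1.0), (618, 1.5), (172, 3.5)]
s9 -1 [(689, 1.0), (8958, 17.5), (1272, 9.5), (127, 8.5), (136, 6.5)]
s9 1 [(739, 5.5), (1131, 5.5), (718, 5.0), (1038, 5.5), (226, 8.0)]
```

View pics/cmp.png

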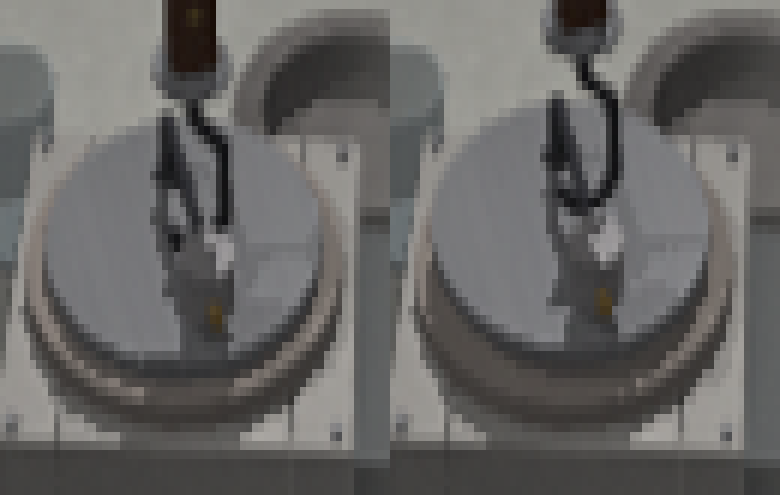

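View pics/w9.png

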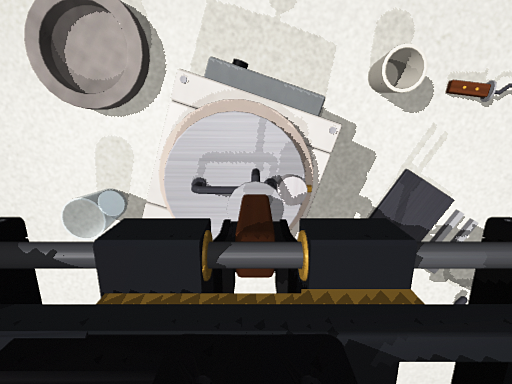

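Emit:
move_arm:
  deltas:
    - [[0,0,-0.006,0,0,0],[0,0,-0.019,0,0,0],[0,0,-0.038,0,0,0],[0,0,-0.063,0,0,0],[0,0,-0.094,0,0,0],[0,0,-0.131,0,0,0],[0,0,-0.175,0,0,0],[0,0,-0.219,0,0,0],[0,0,-0.263,0,0,0],[0,0,-0.306,0,0,0],[0,0,-0.35,0,0,0],[0,0,-0.394,0,0,0],[0,0,-0.438,0,0,0],[0,0,-0.475,0,0,0],[0,0,-0.506,0,0,0],[0,0,-0.531,0,0,0],[0,0,-0.544,0,0,0],[0,0,-0.55,0,0,0],[0,0,-0.55,0,0,0],[0,0,-0.55,0,0,0]]

```text
time_s: 18.53
tcp_pos: [0.5683, 0.0139, 0.3233]
ee_rot: [0.559, 0.829, 0.0, 0.0]
ft_force: [-0.3, -0.6, -8.1]
width: 0.23
```

Run:
```python
from h import *
shot('side','s10');crop('s10',190,80,300,180,6,'s10c'); favg(5)
go([.5684-.0735,.0139-.2637,.3235],112)
```

```text
F [ 0.461 -0.321 -7.655] sd [0.23 0.61 0.36] T [0.0677 0.     0.0154] tcp [0.5684 0.0139 0.3234] t 18.83
tcp [0.5684 0.0139 0.3234] yaw 112.04 t 18.8333 | scaled [-2.711e+00 -2.088e+00 -1.000e-03] [0.0002 0.0001 0.0002] | ft [ 0.29 -0.27 -8.17] w 0.225
```

View pics/s10c.png

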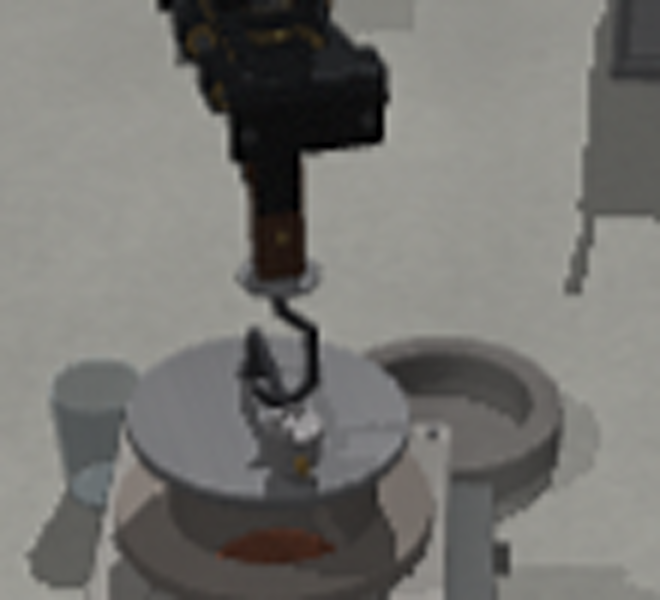

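Lid hangs clear and close to level. Carry.

Emit:
move_arm:
  deltas:
    - [[-0.01,-0.008,0,0,0,0],[-0.03,-0.023,0,0,0,0],[-0.06,-0.046,0,0,0,0],[-0.099,-0.077,0,0,0,0],[-0.149,-0.115,0,0,0,0],[-0.209,-0.161,0,0,0,0],[-0.278,-0.214,0,0,0,0],[-0.348,-0.268,0,0,0,0],[-0.417,-0.321,0,0,0,0],[-0.487,-0.375,0,0,0,0],[-0.556,-0.428,0,0,0,0],[-0.626,-0.482,0,0,0,0],[-0.695,-0.535,0,0,0,0],[-0.755,-0.581,0,0,0,0],[-0.805,-0.619,0,0,0,0],[-0.844,-0.65,0,0,0,0],[-0.874,-0.673,0,0,0,0],[-0.894,-0.688,0,0,0,0],[-0.904,-0.696,0,0,0,0],[-0.904,-0.696,0,0,0,0]]

```text
time_s: 20.5
tcp_pos: [0.5439, -0.0741, 0.3234]
ee_rot: [0.559, 0.829, 0.0, 0.0]
ft_force: [0.4, 0.2, -8.5]
width: 0.226
```

Emit:
move_arm:
  deltas:
    - [[-0.01,-0.008,0,0,0,0],[-0.03,-0.023,0,0,0,0],[-0.06,-0.046,0,0,0,0],[-0.099,-0.077,0,0,0,0],[-0.149,-0.115,0,0,0,0],[-0.209,-0.161,0,0,0,0],[-0.278,-0.214,0,0,0,0],[-0.348,-0.268,0,0,0,0],[-0.417,-0.321,0,0,0,0],[-0.487,-0.375,0,0,0,0],[-0.556,-0.428,0,0,0,0],[-0.626,-0.482,0,0,0,0],[-0.695,-0.535,0,0,0,0],[-0.755,-0.581,0,0,0,0],[-0.805,-0.619,0,0,0,0],[-0.844,-0.65,0,0,0,0],[-0.874,-0.673,0,0,0,0],[-0.894,-0.688,0,0,0,0],[-0.904,-0.696,0,0,0,0],[-0.904,-0.696,0,0,0,0]]

```text
time_s: 22.17
tcp_pos: [0.5194, -0.1621, 0.3234]
ee_rot: [0.559, 0.829, 0.0, 0.0]
ft_force: [0.5, 0.7, -7.2]
width: 0.222
```

Run:
```python
from h import *
go([.4949,-.2498,.3235],112); print(env.read_state()["joints"].round(3))
shot('side','s11');crop('s11',190,60,360,180,4.5,'s11c')
```

```text
tcp [ 0.5194 -0.1621  0.3234] yaw 112.04 t 22.1667 | scaled [-0.902 -0.695 -0.001] [0.0002 0.0001 0.0002] | ft [ 0.48  0.7  -7.2 ] w 0.222
[-0.448 -0.027  1.566  0.     1.602 -2.403]
```

View pics/s11c.png

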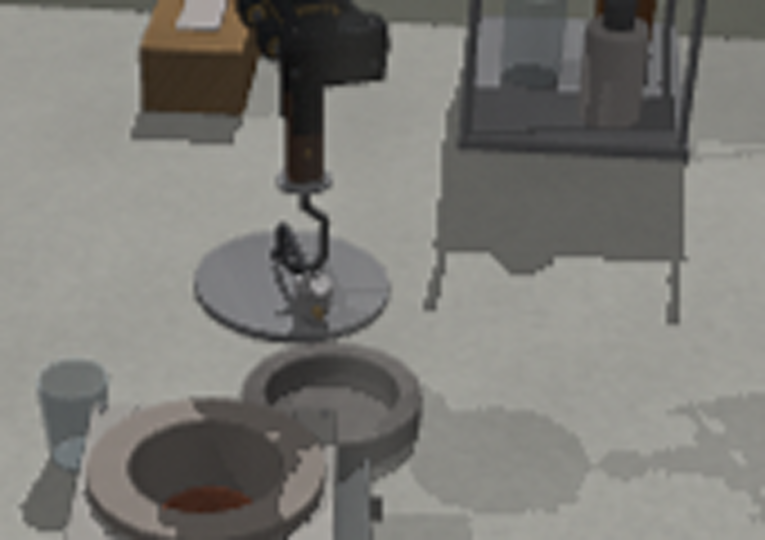

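Emit:
move_arm:
  deltas:
    - [[-0.01,-0.008,0,0,0,0],[-0.03,-0.023,0,0,0,0],[-0.06,-0.046,0,0,0,0],[-0.099,-0.077,0,0,0,0],[-0.149,-0.115,0,0,0,0],[-0.209,-0.161,0,0,0,0],[-0.278,-0.214,0,0,0,0],[-0.348,-0.268,0,0,0,0],[-0.417,-0.321,0,0,0,0],[-0.487,-0.375,0,0,0,0],[-0.556,-0.428,0,0,0,0],[-0.626,-0.482,0,0,0,0],[-0.695,-0.535,0,0,0,0],[-0.755,-0.581,0,0,0,0],[-0.805,-0.619,0,0,0,0],[-0.844,-0.65,0,0,0,0],[-0.874,-0.673,0,0,0,0],[-0.892,-0.687,0,0,0,0],[-0.902,-0.695,0,0,0,0],[-0.902,-0.695,0,0,0,0]]

```text
time_s: 23.88
tcp_pos: [0.4949, -0.2497, 0.3233]
ee_rot: [0.559, 0.829, 0.0, 0.0]
ft_force: [-0.5, 0.6, -7.8]
width: 0.225
```

Run:
```python
from h import *
go([.4949,-.2498,.3235],112); print(env.read_state()["joints"].round(3))
shot('side','s12');crop('s12',190,60,320,180,5,'s12c')
shot('top','t12');crop('t12',290,130,420,250,6,'t12c')
shot('wrist','w12')
```

```text
tcp [ 0.4949 -0.2497  0.3233] yaw 112.04 t 23.8833 | scaled [-0.001 -0.001 -0.002] [ 0.0002 -0.      0.0002] | ft [-0.52  0.57 -7.8 ] w 0.225
[-6.100e-01 -1.000e-03  1.541e+00  1.000e-03  1.602e+00 -2.565e+00]
```

View pics/s12c.png

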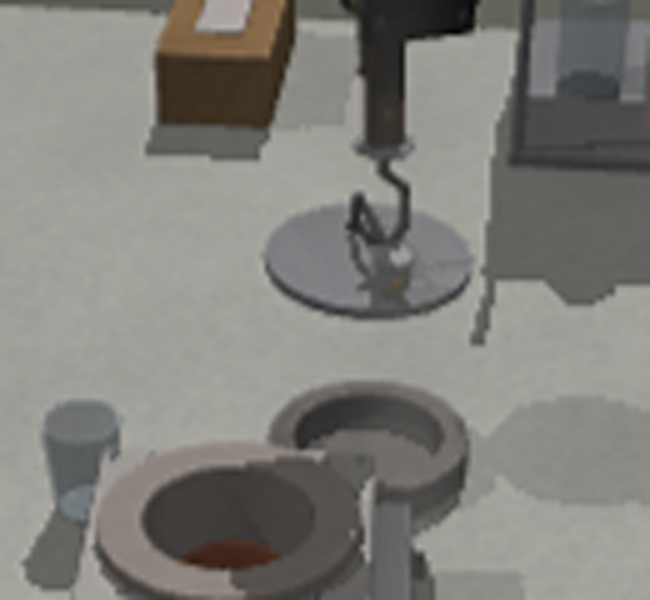

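View pics/t12c.png

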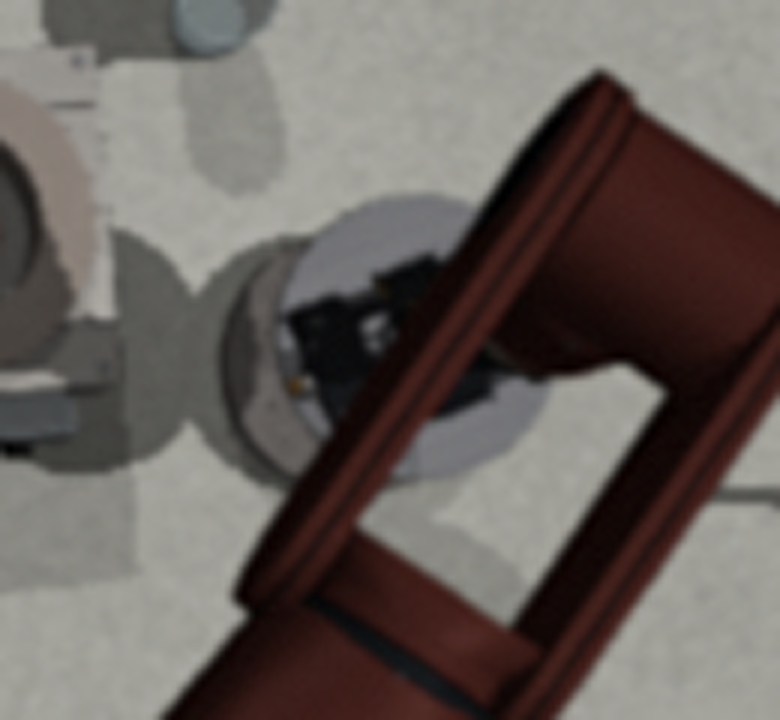

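View pics/w12.png

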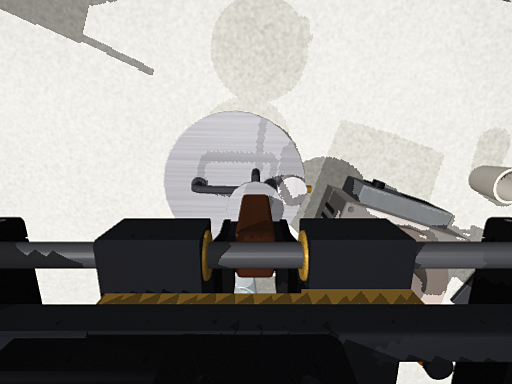

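```bash
python3 -c "
from h import *
crop('w9',15,0,175,120,5,'w9r')
crop('w12',150,95,330,230,4.3,'w12c')
crop('s0' if 0 else 'side0',235,130,295,175,10,'s0r')
"
```

```text
(no output)
```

View pics/w9r.png

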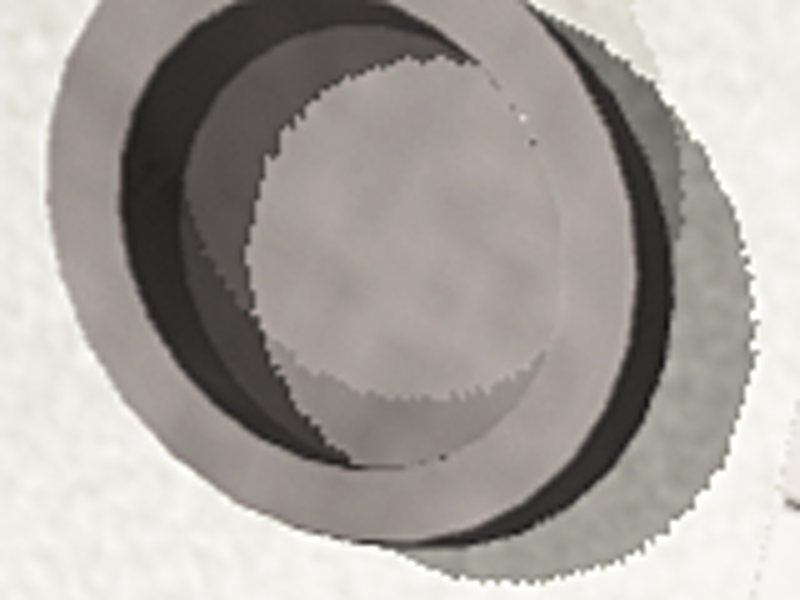

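View pics/w12c.png

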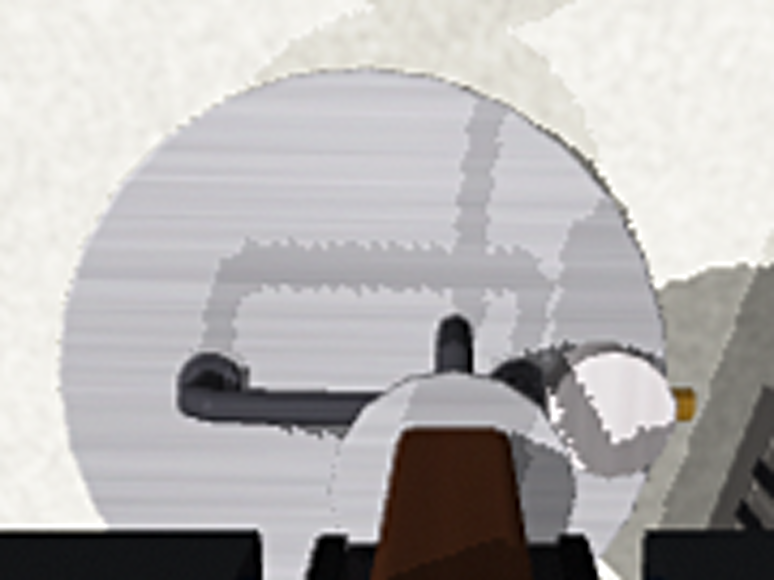

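```bash
cat >> h.py <<'E'
def fit(tag,pts,z):
    P=np.array([atz(tag,*q,z)[:2] for q in pts]); M=np.c_[2*P,np.ones(len(P))]
    s=np.linalg.lstsq(M,(P**2).sum(1),rcond=None)[0]; r=np.sqrt(s[2]+s[:2]@s[:2]); return s[:2].round(4),r.round(4),np.abs(np.hypot(*(P-s[:2]).T)-r).max().round(4)
E
python3 - <<'E'
from h import *
r=lambda u,v:(15+u/5,v/5)
print(fit("w9",[r(*q) for q in [(92,10),(60,80),(48,160),(55,260),(95,355),(160,435),(250,505),(360,541),(470,525),(560,465),(615,380),(637,280),(625,180),(585,80),(535,10)]],.03))
print(fit("w9",[r(*q) for q in [(240,5),(160,75),(121,170),(128,270),(180,380),(265,445),(350,465)]],.03))
c=lambda u,v:(150+u/4.3,95+v/4.3)
for z in(.193,.196): print(fit("w12",[c(*q) for q in [(60,380),(72,290),(110,200),(180,125),(260,82),(370,68),(450,82),(530,122),(600,185),(645,255),(664,330),(100,515)]],z))
A=atz("w12",*c(205,395),.225);print("lid post",A, "predicted rel")
E
```

```text
(array([ 0.5036, -0.2717]), np.float64(0.0811), np.float64(0.0009))
(array([ 0.5067, -0.2736]), np.float64(0.0595), np.float64(0.0013))
(array([ 0.5066, -0.2717]), np.float64(0.0803), np.float64(0.0009))
(array([ 0.5059, -0.2717]), np.float64(0.0795), np.float64(0.0009))
lid post [ 0.51555371 -0.30638841  0.225     ] predicted rel
```

Emit:
move_arm:
  deltas:
    - [[0,-0.002,0.012,0,0,0],[0,-0.004,0.037,0,0,0],[0.002,-0.006,0.075,0,0,0],[0.003,-0.008,0.125,0,0,0],[0.004,-0.01,0.187,0,0,0],[0.005,-0.012,0.25,0,0,0],[0.006,-0.014,0.312,0,0,0],[0.007,-0.016,0.375,0,0,0],[0.007,-0.017,0.437,0,0,0],[0.007,-0.017,0.5,0,0,0],[0.007,-0.017,0.562,0,0,0],[0.007,-0.017,0.625,0,0,0],[0.007,-0.017,0.687,0,0,0],[0.007,-0.017,0.75,0,0,0],[0.007,-0.017,0.812,0,0,0],[0.007,-0.017,0.875,0,0,0],[0.007,-0.017,0.925,0,0,0],[0.007,-0.017,0.962,0,0,0],[0.007,-0.017,0.985,0,0,0],[0.007,-0.017,0.985,0,0,0]]

```text
time_s: 25.7
tcp_pos: [0.4935, -0.2492, 0.2441]
ee_rot: [0.559, 0.829, 0.0, -0.0]
ft_force: [-0.3, -0.7, -7.8]
width: 0.222
```

Emit:
move_arm:
  deltas:
    - [[0,0,0.012,0,0,0],[0,0,0.037,0,0,0],[0,0,0.075,0,0,0],[0,0,0.12,0,0,0],[0,0,0.17,0,0,0],[0,0,0.22,0,0,0],[0,0,0.27,0,0,0],[0,0,0.32,0,0,0],[0,0,0.37,0,0,0],[0,0,0.42,0,0,0],[0,0,0.47,0,0,0],[0,0,0.52,0,0,0],[0,0,0.56,0,0,0],[0,0,0.59,0,0,0],[0,0,0.615,0,0,0],[0,0,0.63,0,0,0],[0,0,0.64,0,0,0],[0,0,0.64,0,0,0],[0,0,0.64,0,0,0]]

```text
time_s: 27.28
tcp_pos: [0.4935, -0.2492, 0.193]
ee_rot: [0.559, 0.829, 0.0, 0.0]
ft_force: [0.2, -1.0, -8.4]
width: 0.229
```

Run:
```python
from h import *
go([.4935,-.2497,.1682],112)
shot('side','s13');crop('s13',220,100,320,190,7,'s13c')
shot('wrist','w13')
```

```text
tcp [ 0.4935 -0.2492  0.193 ] yaw 112.06 t 27.2833 | scaled [-0.005 -0.003  0.31 ] [ 0.0002 -0.0001  0.0003] | ft [ 0.19 -1.01 -8.37] w 0.229
```

View pics/s13c.png

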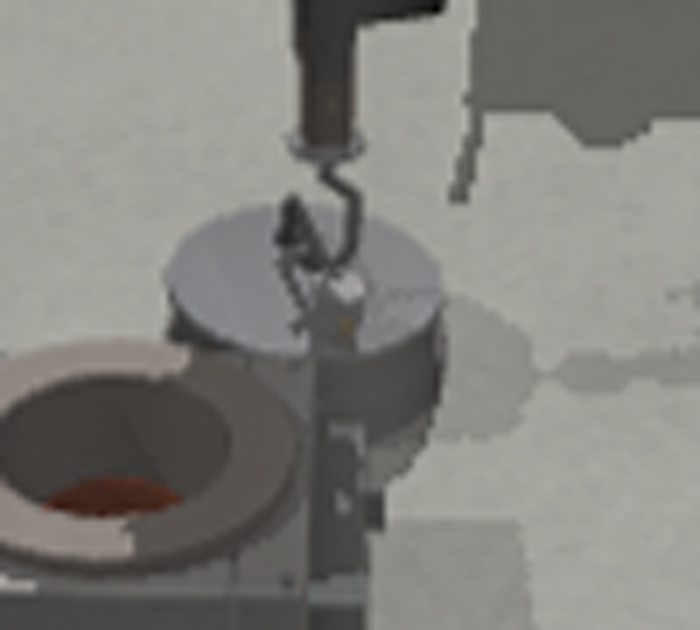

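View pics/w13.png

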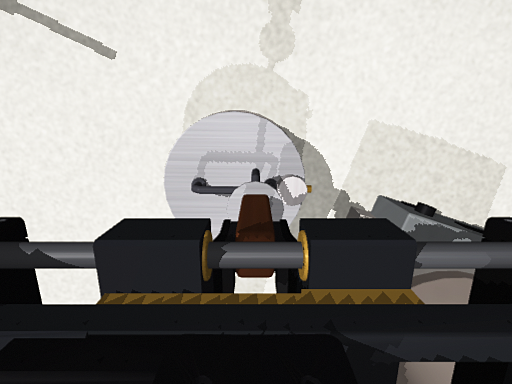

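Emit:
move_arm:
  deltas:
    - [[0,0,0.01,0,0,0],[0,0,0.025,0,0,0],[0,0,0.04,0,0,0],[0,0,0.055,0,0,0],[0,0,0.07,0,0,0],[0,0,0.085,0,0,0],[0,0,0.1,0,0,0],[0,0,0.115,0,0,0],[0,0,0.13,0,0,0],[0,0,0.145,0,0,0],[0,0,0.16,0,0,0],[0,0,0.175,0,0,0],[0,0,0.19,0,0,0],[0,0,0.205,0,0,0],[0,0,0.22,0,0,0],[0,0,0.232,0,0,0],[0,0,0.243,0,0,0],[0,0,0.25,0,0,0],[0,0,0.25,0,0,0]]

```text
time_s: 28.97
tcp_pos: [0.4935, -0.2492, 0.1729]
ee_rot: [0.559, 0.829, 0.0, -0.0]
ft_force: [-0.2, 0.8, -7.3]
width: 0.228
```

Run:
```python
from h import *
shot('side','s14');crop('s14',220,100,320,190,7,'s14c');favg(5)
go([.4935,-.2497,.1682],112)
```

```text
F [ 0.035  0.245 -7.963] sd [0.5  0.67 0.55] T [ 0.0543  0.0425 -0.0091] tcp [ 0.4937 -0.2493  0.1732] t 29.27
tcp [ 0.4937 -0.2493  0.1732] yaw 112.07 t 29.2667 | scaled [-0.004 -0.004  0.063] [ 0.0003 -0.      0.0004] | ft [ 0.   -0.38 -8.18] w 0.229
```

View pics/s14c.png

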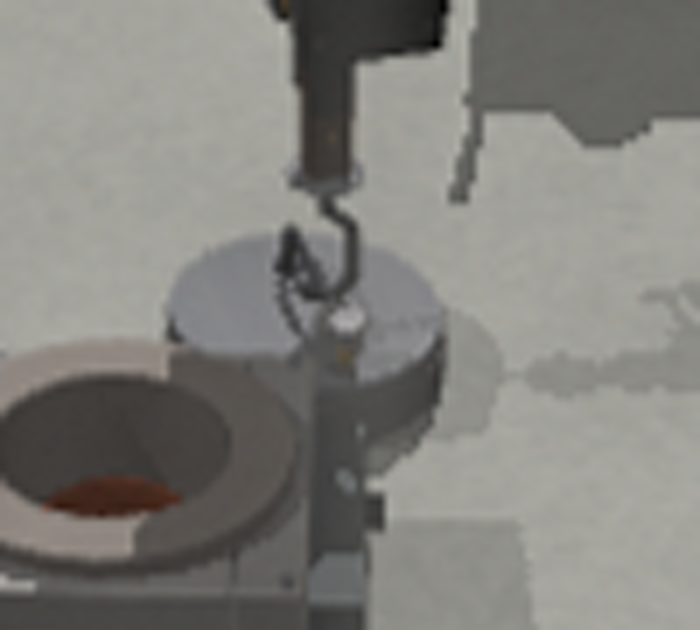

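Emit:
move_arm:
  deltas:
    - [[0,0,0.006,0,0,0],[0,0,0.012,0,0,0],[0,0,0.019,0,0,0],[0,0,0.026,0,0,0],[0,0,0.033,0,0,0],[0,0,0.04,0,0,0],[0,0,0.046,0,0,0],[0,0,0.052,0,0,0],[0,0,0.058,0,0,0],[0,0,0.064,0,0,0],[0,0,0.07,0,0,0],[0,0,0.076,0,0,0],[0,0,0.084,0,0,0],[0,0,0.094,0,0,0],[0,0,0.104,0,0,0],[0,0,0.114,0,0,0],[0,0,0.114,0,0,0]]

```text
time_s: 30.68
tcp_pos: [0.4939, -0.2494, 0.1643]
ee_rot: [0.559, 0.829, 0.0, 0.0]
ft_force: [0.3, -0.6, -2.6]
width: 0.228
```

Run:
```python
from h import *
shot('side','s15');crop('s15',220,100,320,190,7,'s15c');favg(5);shot('wrist','w15')
go([.4935,-.2497,.1542],112)
crop('w15',150,95,330,230,4.3,'w15c')
```

```text
F [ 0.033 -0.318 -2.179] sd [0.37 0.55 0.32] T [0.0718 0.0219 0.0148] tcp [ 0.4937 -0.2493  0.1641] t 30.98
tcp [ 0.4937 -0.2493  0.1641] yaw 112.06 t 31.0333 | scaled [-0.004 -0.004  0.124] [ 0.0003 -0.      0.0004] | ft [ 0.35 -0.63 -2.86] w 0.228
```

View pics/s15c.png

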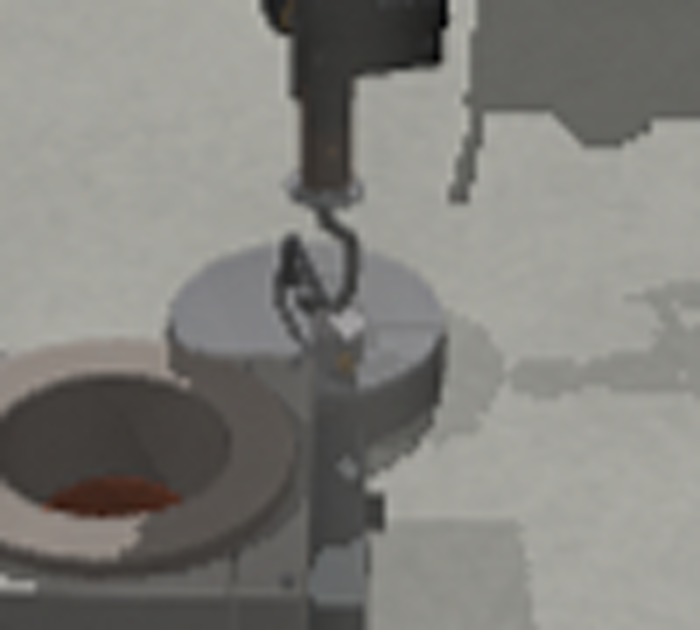

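View pics/w15c.png

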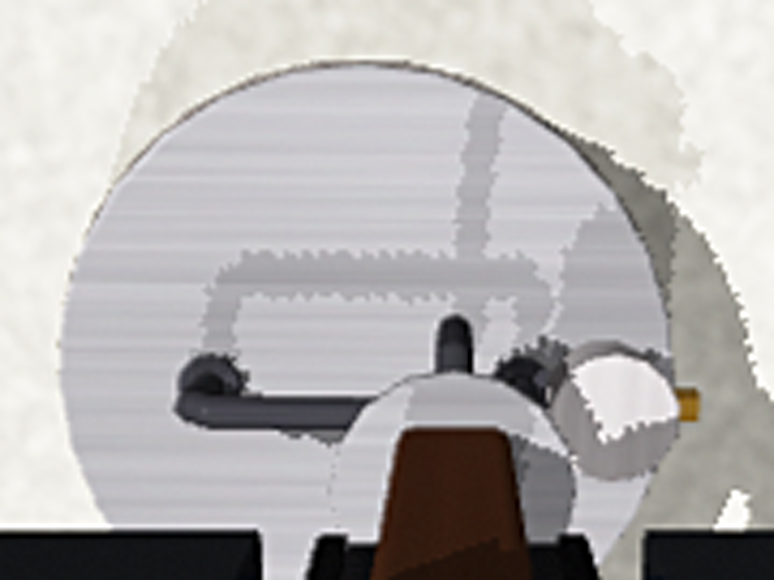

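Emit:
move_arm:
  deltas:
    - [[0,0,0.02,0,0,0],[0,0,0.045,0,0,0],[0,0,0.07,0,0,0],[0,0,0.095,0,0,0],[0,0,0.115,0,0,0],[0,0,0.122,0,0,0],[0,0,0.122,0,0,0.01],[0,0,0.122,0,0,0.025],[0,0,0.122,0,0,0.04],[0,0,0.122,0,0,0.05],[0,0,0.122,0,0,0.05]]

```text
time_s: 31.95
tcp_pos: [0.4937, -0.2493, 0.1543]
ee_rot: [0.623, 0.783, 0.0, 0.0]
ft_force: [0.0, 0.2, -1.4]
width: 0.229
```

Run:
```python
from h import *
favg(5); s=env.read_state();print(s["joints"].round(3))
p=s["tcp_pos"]; go([p[0]-.9272*.05,p[1]-.3746*.05,.1545])
```

```text
F [-0.051  0.44  -2.43 ] sd [0.38 0.41 0.26] T [ 0.068   0.0067 -0.0062] tcp [ 0.4938 -0.2493  0.1544] t 32.2
[-6.110e-01  8.700e-02  1.765e+00  1.000e-03  1.289e+00 -2.410e+00]
tcp [ 0.4938 -0.2493  0.1544] yaw 103.1 t 32.2 | scaled [-0.097 -0.617 -0.002] [0. 0. 0.] | ft [ 0.2   0.25 -2.43] w 0.224
```

Emit:
move_arm:
  deltas:
    - [[-0.005,-0.03,0,0,0,0],[-0.012,-0.08,0,0,0,0],[-0.022,-0.14,0,0,0,0],[-0.033,-0.21,0,0,0,0],[-0.044,-0.28,0,0,0,0],[-0.055,-0.35,0,0,0,0],[-0.068,-0.43,0,0,0,0],[-0.08,-0.51,0,0,0,0],[-0.09,-0.58,0,0,0,0],[-0.097,-0.617,0,0,0,0],[-0.097,-0.617,0,0,0,0]]

```text
time_s: 33.12
tcp_pos: [0.4468, -0.2684, 0.1543]
ee_rot: [0.622, 0.783, 0.0, 0.0]
ft_force: [1.1, 0.2, -2.6]
width: 0.229
```

Run:
```python
from h import *
shot('side','s16');crop('s16',220,100,320,190,7,'s16c');favg(3)
go([.4475,-.268,.32],81)
```

```text
F [ 0.213  0.033 -2.001] sd [0.43 0.36 0.31] T [ 0.0502 -0.0069 -0.0078] tcp [ 0.4476 -0.268   0.1544] t 33.32
tcp [ 0.4476 -0.268   0.1544] yaw 103.11 t 33.3167 | scaled [ 1.00e-03  1.00e-03 -2.07e+00] [ 3.000e-04 -1.000e-04  1.228e-01] | ft [ 0.05  0.51 -1.61] w 0.23
```

View pics/s16c.png

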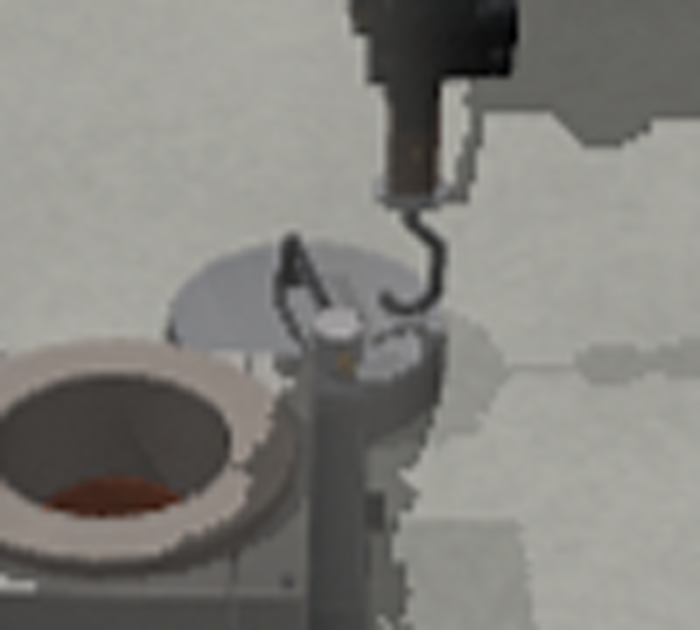

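Emit:
move_arm:
  deltas:
    - [[0,0,-0.2,0,0,0],[0,0,-0.6,0,0,0],[0,0,-1,0,0,0],[0,0,-1,0,0,0]]

```text
time_s: 33.65
tcp_pos: [0.4507, -0.2702, 0.2418]
ee_rot: [0.622, 0.783, 0.0, 0.006]
ft_force: [0.5, 0.3, 0.1]
width: 0.228
```

Emit:
move_arm:
  deltas:
    - [[0,0,-0.2,0,0,0],[0,0,-0.6,0,0,0.02],[0,0,-1,0,0,0.05],[0,0,-1,0,0,0.09],[0,0,-1,0,0,0.123],[0,0,-1,0,0,0.123]]

```text
time_s: 34.15
tcp_pos: [0.4504, -0.2697, 0.3223]
ee_rot: [0.761, 0.648, 0.002, 0.006]
ft_force: [0.2, -0.4, -2.2]
width: 0.228
```

Run:
```python
from h import *
go([.4585,.298,.32],81)
```

```text
tcp [ 0.4504 -0.2697  0.3223] yaw 80.81 t 34.15 | scaled [ 7.022 -1.033 -0.024] [ 0.0038  0.0018 -0.001 ] | ft [ 0.23 -0.45 -2.2 ] w 0.228
```

Emit:
move_arm:
  deltas:
    - [[0.2,-0.03,0,0.002,0.001,0],[0.5,-0.07,0,0.004,0.002,0],[0.8,-0.12,0,0.004,0.002,0],[1,-0.147,0,0.004,0.002,0]]

```text
time_s: 34.48
tcp_pos: [0.4514, -0.187, 0.3208]
ee_rot: [0.76, 0.65, 0.0, -0.001]
ft_force: [0.5, 0.5, -2.1]
width: 0.225
```

Emit:
move_arm:
  deltas:
    - [[0.3,-0.045,0,0,0,0],[0.6,-0.09,0,0,0,0],[0.9,-0.13,0,0,0,0],[1,-0.147,0,0,0,0]]

```text
time_s: 34.82
tcp_pos: [0.452, -0.1032, 0.3203]
ee_rot: [0.758, 0.652, 0.0, -0.002]
ft_force: [1.5, 1.1, -2.0]
width: 0.226
```

Emit:
move_arm:
  deltas:
    - [[0.3,-0.045,0,0,0,0],[0.6,-0.09,0,0,0,0],[0.9,-0.13,0,0,0,0],[1,-0.147,0,0,0,0]]

```text
time_s: 35.15
tcp_pos: [0.4522, -0.02, 0.3202]
ee_rot: [0.757, 0.654, 0.001, -0.003]
ft_force: [-1.3, -0.3, -2.5]
width: 0.234
```

Emit:
move_arm:
  deltas:
    - [[0.3,-0.045,0,0,0,0],[0.6,-0.09,0,0,0,0],[0.9,-0.13,0,0,0,0],[1,-0.147,0,0,0,0]]

```text
time_s: 35.48
tcp_pos: [0.4521, 0.0628, 0.3202]
ee_rot: [0.755, 0.655, 0.001, -0.003]
ft_force: [-0.4, -0.4, -3.0]
width: 0.226
```

Emit:
move_arm:
  deltas:
    - [[0.3,-0.045,0,0,0,0],[0.6,-0.09,0,0,0,0],[0.9,-0.13,0,0,0,0],[1,-0.147,0,0,0,0]]

```text
time_s: 35.82
tcp_pos: [0.4517, 0.1454, 0.3203]
ee_rot: [0.754, 0.657, 0.001, -0.004]
ft_force: [-0.0, 0.3, -2.1]
width: 0.228
```

Run:
```python
from h import *
go([.4585,.298,.32],81)
```

```text
tcp [0.4517 0.1454 0.3203] yaw 82.1 t 35.8167 | scaled [ 1.901 -0.178  0.016] [-0.0015 -0.0019  0.0061] | ft [-0.05  0.31 -2.07] w 0.228
```

Emit:
move_arm:
  deltas:
    - [[0.3,-0.03,0,0,-0.001,0.003],[0.6,-0.06,0,-0.001,-0.002,0.006],[0.85,-0.08,0,-0.0015,-0.002,0.006],[0.95,-0.09,0,-0.0015,-0.002,0.006]]

```text
time_s: 36.15
tcp_pos: [0.4553, 0.2228, 0.3203]
ee_rot: [0.759, 0.651, -0.0, 0.0]
ft_force: [0.2, 0.0, -2.5]
width: 0.223
```

Emit:
move_arm:
  deltas:
    - [[0.3,-0.03,0,0,0,0],[0.6,-0.06,0,0,0,0],[0.85,-0.08,0.1,0,0,0],[0.93,-0.09,0.4,0,0,0],[0.93,-0.09,0.7,0,0,0],[0.93,-0.09,0.9,0,0,0],[0.93,-0.09,0.95,0,0,0]]

```text
time_s: 36.73
tcp_pos: [0.4582, 0.2954, 0.24]
ee_rot: [0.759, 0.651, -0.004, -0.0]
ft_force: [-0.7, 0.3, -2.4]
width: 0.225
```

Run:
```python
from h import *
go([.4605,.298,.1545],81)
```

```text
tcp [0.4582 0.2954 0.24  ] yaw 81.22 t 36.7333 | scaled [0.042 0.029 1.069] [-0.0017  0.0016  0.0012] | ft [-0.71  0.29 -2.45] w 0.225
```

Emit:
move_arm:
  deltas:
    - [[0.02,0.015,0.1,-0.001,0.001,0.001],[0.042,0.029,0.3,-0.0017,0.0016,0.001],[0.042,0.029,0.55,-0.0017,0.0016,0.001],[0.042,0.029,0.8,-0.0017,0.0016,0.001],[0.042,0.029,0.95,-0.0017,0.0016,0.001],[0.042,0.029,1,-0.0017,0.0016,0.001],[0.042,0.029,1,-0.0017,0.0016,0.001],[0.042,0.029,1,-0.0017,0.0016,0.001]]

```text
time_s: 37.4
tcp_pos: [0.4613, 0.2981, 0.1611]
ee_rot: [0.76, 0.65, 0.001, 0.0]
ft_force: [-0.1, 1.0, -2.0]
width: 0.225
```

Run:
```python
from h import *
shot('side','s17');crop('s17',190,170,320,280,6,'s17c')
shot('wrist','w17')
go([.5394,.2855,.1540],81)
```

```text
tcp [0.4617 0.2984 0.1617] yaw 81.04 t 37.5 | scaled [-0.009  0.985  0.099] [ 0.0007 -0.0005  0.0002] | ft [ 0.3   0.38 -2.83] w 0.225
```

View pics/s17c.png

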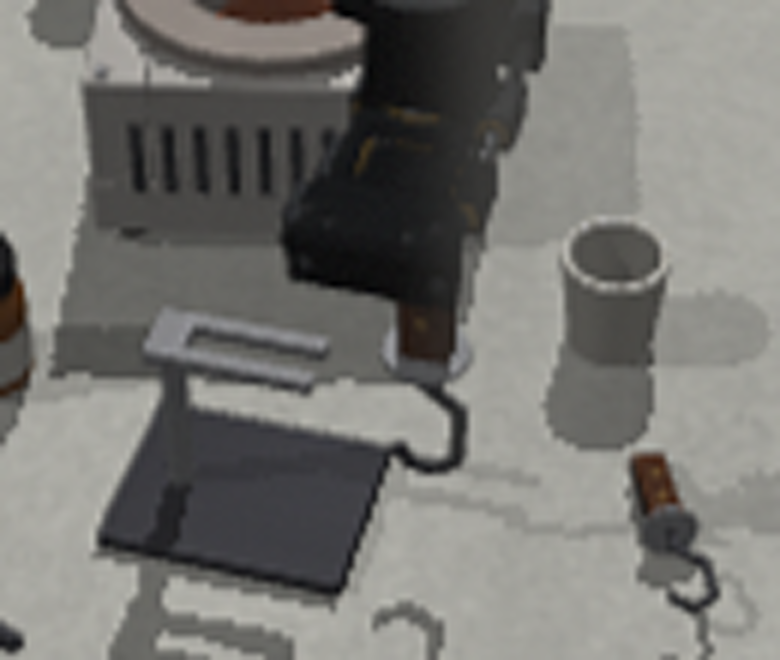

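View pics/w17.png

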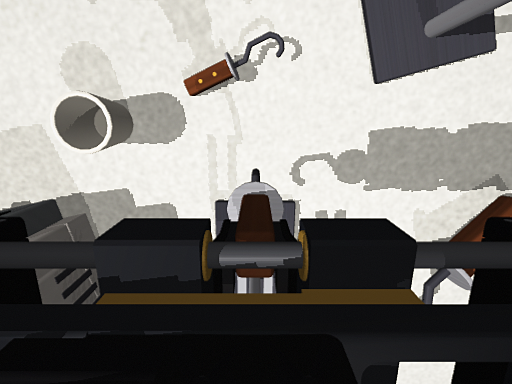

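Emit:
move_arm:
  deltas:
    - [[0,0,0.05,0,0,0],[0,0.03,0.085,0,0,0],[-0.002,0.1,0.085,0,0,0],[-0.003,0.2,0.085,0,0,0],[-0.004,0.32,0.085,0,0,0],[-0.005,0.45,0.085,0,0,0],[-0.006,0.58,0.085,0,0,0],[-0.007,0.7,0.085,0,0,0],[-0.008,0.81,0.085,0,0,0],[-0.009,0.9,0.085,0,0,0],[-0.009,0.96,0.085,0,0,0],[-0.009,0.985,0.085,0,0,0],[-0.009,0.985,0.085,0,0,0],[-0.009,0.985,0.085,0,0,0]]

```text
time_s: 38.67
tcp_pos: [0.5391, 0.2855, 0.1549]
ee_rot: [0.76, 0.65, 0.001, 0.0]
ft_force: [-0.4, -0.2, -2.6]
width: 0.229
```

Run:
```python
from h import *
shot('side','s18');crop('s18',190,170,320,280,6,'s18c');favg(4)
go([.5394,.2855,.1425],81)
```

```text
F [-0.096  0.084 -2.013] sd [0.46 0.4  0.41] T [ 0.0236  0.0027 -0.0039] tcp [0.5391 0.2856 0.1552] t 38.92
tcp [0.5391 0.2856 0.1552] yaw 81.06 t 38.9167 | scaled [-0.001  0.004  0.159] [ 0.0007 -0.0005  0.0003] | ft [ 0.32  0.72 -1.44] w 0.223
```

View pics/s18c.png

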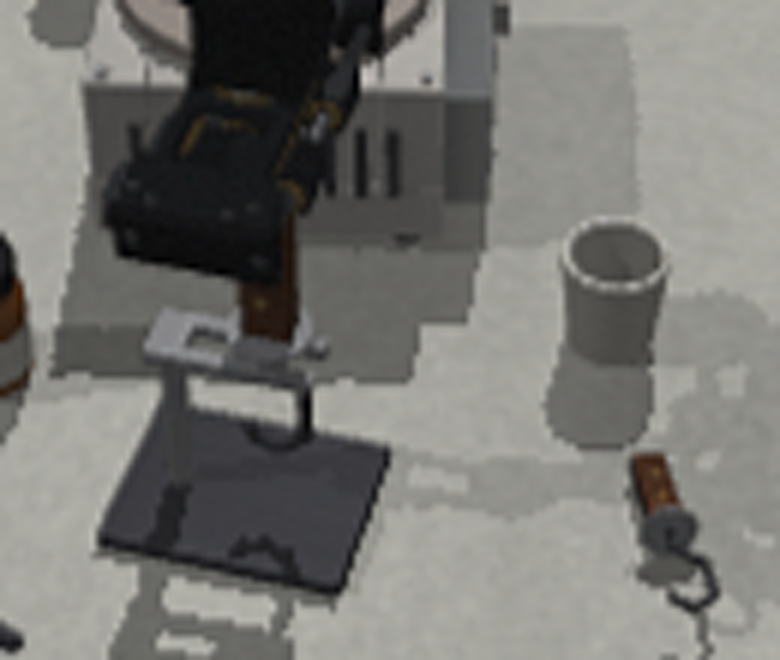

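Lower slowly onto the fork, to about the original grasp height.

Emit:
move_arm:
  deltas:
    - [[0,0.004,0.02,0,0,0],[0,0.004,0.045,0,0,0],[0,0.004,0.07,0,0,0],[0,0.004,0.095,0,0,0],[0,0.004,0.115,0,0,0],[0,0.004,0.13,0,0,0],[0,0.004,0.142,0,0,0],[0,0.004,0.15,0,0,0],[0,0.004,0.156,0,0,0],[0,0.004,0.16,0,0,0],[0,0.004,0.16,0,0,0]]

```text
time_s: 39.83
tcp_pos: [0.5395, 0.2856, 0.1426]
ee_rot: [0.76, 0.65, 0.001, 0.0]
ft_force: [-0.0, -0.7, -0.9]
width: 0.225
```

Run:
```python
from h import *
favg(8)
```

```text
F [-0.273 -0.071 -0.804] sd [0.37 0.64 0.62] T [-0.0411  0.0768 -0.0187] tcp [0.5395 0.2856 0.1425] t 40.23
```

Emit:
move_arm:
  deltas:
    - [[0,0,0.004,0,0,0],[0,0,0.008,0,0,0],[0,0,0.008,0,0,0],[0,0,0.008,0,0,0]]

```text
time_s: 40.57
tcp_pos: [0.5396, 0.2857, 0.1425]
ee_rot: [0.76, 0.65, 0.002, 0.0]
ft_force: [-2.1, -0.2, 3.7]
width: 0.225
```

Run:
```python
from h import *
favg(8)
```

```text
F [-2.524 -0.738  5.229] sd [0.46 0.31 0.4 ] T [-0.2893  0.5933 -0.0093] tcp [0.5396 0.2857 0.1425] t 40.97
```

Emit:
move_arm:
  deltas:
    - [[0,0,-0.002,0,0,0],[0,0,-0.002,0,0,0],[0,0,-0.002,0,0,0]]

```text
time_s: 41.22
tcp_pos: [0.5397, 0.2857, 0.1425]
ee_rot: [0.76, 0.65, 0.002, 0.001]
ft_force: [-1.4, -0.3, 2.7]
width: 0.227
```

Emit:
move_arm:
  deltas:
    - [[0,0,0,0,0,0],[0,0,0,0,0,0],[0,0,0,0,0,0],[0,0,0,0,0,0],[0,0,0,0,0,0],[0,0,0,0,0,0],[0,0,0,0,0,0],[0,0,0,0,0,0],[0,0,0,0,0,0],[0,0,0,0,0,0],[0,0,0,0,0,0],[0,0,0,0,0,0],[0,0,0,0,0,0],[0,0,0,0,0,0],[0,0,0,0,0,0],[0,0,0,0,0,0],[0,0,0,0,0,0]]
  gripper: -1

```text
time_s: 42.63
tcp_pos: [0.5397, 0.2857, 0.1425]
ee_rot: [0.76, 0.65, 0.002, 0.001]
ft_force: [-0.9, -0.2, -0.1]
width: 0.998
```

Run:
```python
from h import *
shot('wrist','w19')
go([.5394,.2855,.23],81)
```

```text
tcp [0.5397 0.2857 0.1425] yaw 81.06 t 42.6833 | scaled [-1.000e-03 -0.000e+00 -1.093e+00] [ 0.0009 -0.0006  0.0003] | ft [-0.31  0.54 -0.26] w 1.002
```

View pics/w19.png

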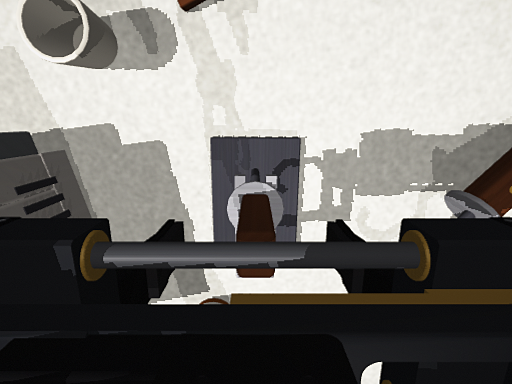

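Identical to the pre-grasp view. Retreat straight up, then to a viewing spot.

Emit:
move_arm:
  deltas:
    - [[0,0,-0.1,0,0,0],[0,0,-0.3,0,0,0],[0,0,-0.6,0,0,0],[0,0,-1,0,0,0],[0,0,-1,0,0,0]]

```text
time_s: 43.1
tcp_pos: [0.5428, 0.2869, 0.2307]
ee_rot: [0.76, 0.65, 0.007, 0.002]
ft_force: [0.3, 0.8, 1.4]
width: 1.005
```

Emit:
move_arm:
  deltas:
    - [[0,0,-0.3,0,0,0],[0,0,-0.7,0,0,0],[0,0.3,-0.97,0,0,0],[0,0.6,-0.97,0,0,0],[0,0.85,-0.97,0,0,0],[0,0.85,-0.97,0,0,0],[0,0.85,-0.97,0,0,0]]

```text
time_s: 43.68
tcp_pos: [0.6093, 0.2755, 0.3089]
ee_rot: [0.76, 0.649, 0.007, 0.002]
ft_force: [-0.9, 0.2, -0.1]
width: 1.002
```

Run:
```python
from h import *
shot('wrist','w20');shot('side','s20');shot('top','t20');go([.6,.27,.3],81)
crop('w20',110,0,430,260,2.5,'w20c'); crop('t20',140,110,390,260,3.2,'t20c'); crop('s20',180,110,320,270,4,'s20c')
```

```text
tcp [0.6081 0.2762 0.3092] yaw 81.09 t 43.8333 | scaled [-0.093 -0.089  0.113] [ 0.0038 -0.0023  0.0005] | ft [-0.61 -0.29 -1.19] w 1.0
```

View pics/w20c.png

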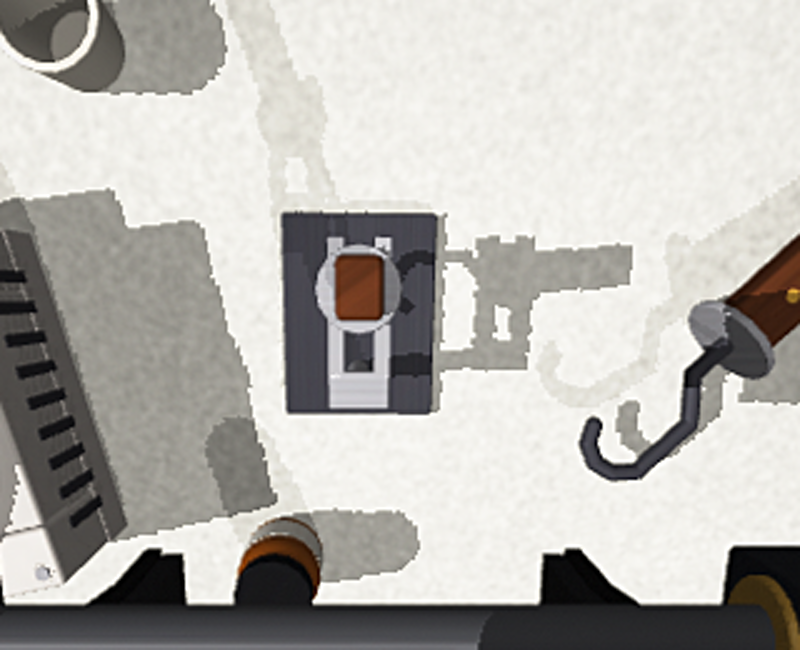

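View pics/t20c.png

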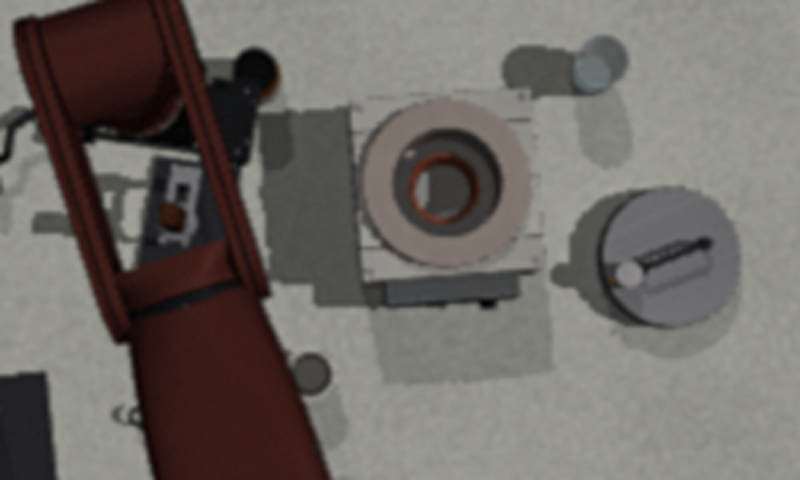

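View pics/s20c.png

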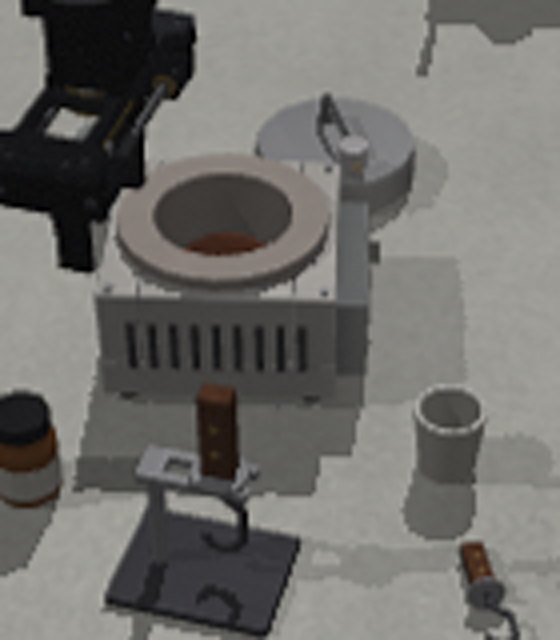

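Run:
```python
from h import *
c=lambda u,v:(110+u/2.5,v/2.5)
print("grip top",atz("w20",*c(360,288),.197),"guard",atz("w20",*c(358,290),.117))
T=lambda u,v:(140+u/3.2,110+v/3.2)
print("lid",atz("top0",*T(670,256),.04)); print(ticket.hand_in())
```

```text
grip top [0.53889655 0.28528626 0.197     ] guard [0.53912977 0.28466855 0.117     ]
lid [ 0.5011783  -0.26717723  0.04      ]
the job is handed in; nothing more can be done
None
```

The lid is seated on the rest, plug down, the lifter hangs back in the fork of its stand, and the job is handed in. The last move ended at about 44 s. No verdict is reported.

**Balance point:** With the hook 21 mm from the loop's middle towards the head, a trial lift of about 2 mm still left the heavy side on the collar. At 23 mm the lid came free, leaning about 1°. The lid weighed roughly 5.6 N, which puts the balance point at about 23 mm.

**Carry and seating:** I raised the lid about 50 mm and carried it to the rest close to level. On seating, the force fell back to the lifter's own weight, and the lid looks flat.

**Last checks:**
- **Lid centring:** Before lowering, the wrist camera put the lid about 1 to 3 mm off the rest's centre, depending on which edge of the rest I measured; I shifted it about 1.5 mm to correct this. A coarse top-view reading afterwards was 5 to 6 mm from the wrist camera's rest centre. It matches that same view's earlier reading of the rest to within 2 mm, so I put the gap down to a camera offset.
- **Lifter:** Its guard and grip top are within about 2 mm of the measured fork seat, and it is upright.
- **Bystanders:** The crucible, jar and beaker look unmoved.
- **Gripper:** It is open and clear of everything.

**Lifter seating force:** On the last 0.5 mm down to the fork I pressed the lifter onto it with about 5 N. I eased off slightly, though about 3 N still showed, and then opened the gripper.

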